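# Wind a beaker into the hand-cranked clamp

## Task

Stand the small glass beaker upright on the clamp's base, between the open jaws, and let go of it. Then take the tilted crank by its loose red sleeve and, never letting go of the sleeve while the crank turns, wind it clockwise until you feel the sprung pad grip the beaker firmly in the V jaw, without forcing it so hard that the glass would crack. Let go and leave the beaker clamped upright and the other things on the table where they were.

Things in the scene. Friction and masses are not known exactly. Their poses are not given: they have to be found in the camera images.
- beaker: small clear glass beaker, 45 mm across, 57 mm tall, 60 g, wall about 3 mm, open at the top; starts standing on the table to the right of the clamp. Origin: centre of its underside, z up. Grasp it round the wall.
- clamp: hand-cranked clamp fixed to the table: grey base plate 130 x 310 x 12 mm, blue gearbox at its left (+y) end, steel V jaw at its right (-y) end, blue sliding jaw between; jaws 46 mm tall above the base. Origin: centre of the base's underside; x away from the robot, y along the jaws' travel, z up.
- v_seat (a point): mean centre, on the base's top, of a beaker seated in the V jaw: (0, -0.093, 0.012) in the clamp's frame. The V jaw is set differently each time and its setting is not measured: the true seat is up to 7 mm off to either side along y.
- lamp (a point): middle of the underside of a white lamp head, 90 (x) x 100 (y) x 20 mm, fixed on a rod above the crank, (0.075, 0.110, 0.380) in the clamp's frame. A gripper pointing straight down meets it when the sleeve is at the far side; one that leans back along the crank's axis does not.
- load_spot (a point): point on top of the base plate, in the gap between the open jaws, where the beaker fits with at least 15 mm to spare towards either jaw: (0, -0.056, 0.012) in the clamp's frame. Axes as the clamp's.
- jaw: blue sliding jaw, 50 mm wide, 46 mm tall, with a black rubber pad 46 x 36 mm. The pad's face to the V jaw is the plane y = 0 of this frame (axes as the clamp's, origin at table level): y = 0.005 in the clamp's frame at crank 0, moving to -y 5.73 mm per rad, pushing the beaker into the V jaw. The pad is sprung: 10 N per mm, solid after 6.5 mm. Firm grip: 12 N or more; 75 N cracks the beaker.
- crank_hub (a point): centre of the crank's hub, on its axis, at (0, 0.110, 0.105) in the clamp's frame; axes as the clamp's. The crank's axis leans 30 degrees from vertical towards the clamp's -x (the robot): along (-0.5, 0, 0.866). The arm turns in the plane square to it, its upper face 11 mm along the axis from this point.
- sleeve: red plastic sleeve with black rims, 22 mm in diameter, 50 mm long, turning freely on the crank's pin. Origin: centre of its lower end, 45 mm from the crank's axis and 12.5 mm along it from the hub point; its z runs up the sleeve, parallel to the axis. Hold it about 28 mm up. As it spins on the pin, the gripper can keep one orientation all the way round.
- crank (a joint): crank angle in rad: 0 with the jaws fully open, 0 to 3.5 at the start, growing clockwise seen from above (jaws close), stop at 17. At 0 the sleeve is on the clamp's +x side; it goes round by -y, -x, +y. It stays where it is left. Winding takes 0.34 N m (7.5 N at the sleeve) while the pad is free, 1 N more at the sleeve per 8 N of grip. A halted hand feels less.
- vial: bystander: small white glass vial, 31 x 42 mm, at the right front; origin under its centre
- tape: bystander: roll of cream tape lying flat, 62 x 25 mm, at the left front; origin under its centre
- supply_box: bystander: blue and white carton, 62 x 105 x 48 mm, at the left; origin under its centre
- dish: bystander: flat round covered glass dish, 74 x 18 mm, at the left; origin under its centre
- marker: bystander: red marker pen lying at the left rear, 120 x 15 mm; origin under its centre

How it is judged:
By the outcome, as a careful person would: the job done as asked, in the order asked, and still so for the second after the job is handed in, with the robot touching nothing.
It also fails if it takes over 72 s, if anything falls off the work surface, if the arm or the gripper's body presses on something with over 40 N, if the wrist force passes 120 N, or if a joint passes its speed limit or range.

## Robot

A 6-joint arm with a two-finger parallel gripper is mounted at the origin on a cart in front of the work surface, level with it; the furniture and walls round the work are solid. World frame = base frame: x ahead of the robot, y to its left, z up, the work surface at z = 0. Lengths are in m, angles in rad, forces in N, time in s.
With the tool pointing down it reaches from about 0.3 to 0.825 m from the base axis. Payload 5.4 kg.
Tool frame: the origin (TCP) lies at the very end of the fingers, on their centre line; the grasp point (between the pads) lies 19 mm behind it (r.pinch_z is the distance from the TCP to the grasp point, in m); z points along the fingers, y is the line along which they close (so a half turn about z gives the same grasp; the last joint's range is limited). The gripper opens to 92 mm and grips with 3 to 60 N. Pads are 20 mm wide; open, the fingers measure 128 mm over their backs; the gripper's body (75 mm by 189 mm) begins 69 mm behind the grasp point.
Start: joints at [0.896, 0.158, 1.597, -0, 1.386, -0.21], TCP at [0.258, 0.514, 0.215] pointing down, gripper open.
Joint ranges: [-2.91, 2.91], [-0.94, 2.29], [0.18, 2.7], [-1.29, 4.43], [0.17, 2.64], [-3, 3]. Speed limits (rad/s): [2.57, 2.57, 3.14, 3.14, 3.14, 3.14].

## Interface

Orientations are given as [roll, pitch, yaw] about the fixed x, y, z axes, in that order (R = Rz(yaw) Ry(pitch) Rx(roll)).
In Python, from plant import r gives the robot as it stands.
- The arm moves only by the tool move_arm, never from a script. Its argument "moves" is a list of rows, each an object with "claw": the opening, from -1 (shut) to 1 (fully open); "xyz": the shift along the tool's x, y, z in m, a list of three; "yaw": the turn about the tool's z in degrees. A call has exactly 8 rows; each row is the pose to reach, as a shift and turn from the pose commanded when the call began, along the tool's axes at that moment; what a row does not reach only later rows make up. A row lasts 1/10 s, in which the tool goes at most 50 mm and 8.59 degrees, less where a joint would pass 70% of its speed; a pose out of reach is approached as far as the arm can. A call with a gripper value outside its range is refused whole. The fingers move at their own pace and stop on an object; "newtons" is the grip in N (left out, the last holds). Time passes only in rows, so rows that repeat a pose let the fingers close, or fill a call up. It gives the time, the measured TCP pose, the force, the opening and the grip force at its end, in the units of the state.
- r.read_state(): the state, without advancing time (a new reading comes with each control period).
- r.get_image(name): name is "scene" or "top" or "wrist"; returns (picture, depth): 400x640x3 uint8, blue, green, red; 400x640 float32, m along the optical axis (not along the pixel's ray), 0 where there is no reading.
- r.camera_params(name): a dict with "mtx" (3x3 intrinsics, pixels), "extrinsics" (4x4, takes a point from world to camera coordinates). Camera axes: x right, y down, z forward; pixel columns grow to the right and rows downward; lengths in m; the calibration is good to about 2 mm. A picture is of the moment at which its call begins: read the wrist's pose just before it. camera_params takes no time and is no camera call; for the wrist camera it gives the pose at the moment of the call.
- r.sign_off(): hands the job in; it is judged then, once.
The state is a dict: "time": time; "joint_positions": joint angles; "dq": joint speeds; "tau": joint torques, N m; "tool_pos": TCP position; "eef_rot": TCP orientation; "ft_force": force on the tool from outside, world axes, zero at the start; "moment": the same for the moment, N m; "grip_width": finger opening in m; "finger_force": force on a finger pad.
Only numpy, scipy, OpenCV 4.12 (cv2) and the standard library are available. Lean on these libraries where they do the work, as an engineer would, in place of code of your own. Each camera call takes 0.05 s, during which the arm holds its last target. There are 200 camera calls.

## Working session

There is one attempt and no reset: what is moved stays moved. The work goes in short steps, Python scripts to look and compute and a tool call to move; the robot and the scene stay as the last step left them, time stands still between calls to the robot, and variables do not carry over. Pictures are saved under pics/ and viewed, at most 10 in all, crops included, and the job is handed in when it is done.

Besides the shell and the picture viewer there is one more tool, called as name(argument=value, ...), one argument or row to a line, values as JSON. move_arm: Moves the arm, as the interface text tells. Its arguments: {"type":"object","properties":{"moves":{"type":"array"},"newtons":{"type":"number"}},"required":["moves"]}

```bash
ls; mkdir -p pics; python3 - <<'E'
from plant import r
import cv2,numpy as np
s=r.read_state();print(s)
for n in ["scene","top"]:
    im,d=r.get_image(n);cv2.imwrite(f"pics/{n}0.png",im);np.savez(f"{n}0.npz",im=im,d=d,**r.camera_params(n))
    p=r.camera_params(n);print(n,p['mtx'],p['extrinsics'])
E
```

```text
pics
{'time': 0.0, 'joint_positions': array([ 8.95904627e-01,  1.59054307e-01,  1.59822360e+00, -8.62628774e-06,
        1.38619413e+00, -2.10074961e-01]), 'dq': array([ 1.38331654e-03,  1.92787676e-03,  7.88777045e-05,  2.25007549e-03,
       -7.51157854e-04,  1.20763950e-03]), 'tau': array([-5.04108243e-05, -3.85550916e+01, -3.22118819e+01,  7.02351658e-02,
        3.75316653e-02, -1.47847222e-04]), 'tool_pos': array([0.25735801, 0.51349123, 0.21362029]), 'eef_rot': array([-3.13975282e+00, -3.83623073e-04,  2.67677715e+00]), 'ft_force': array([-0.86855577,  0.1713113 ,  1.17216573]), 'moment': array([-0.03882193, -0.0479042 , -0.01295126]), 'finger_force': 0.0, 'grip_width': 0.09198050308687626}
scene [[381.11291026   0.         321.86018237]
 [  0.         381.11291026 195.74454778]
 [  0.           0.           1.        ]] [[ 0.54079048 -0.84092858  0.01961589 -0.28628344]
 [-0.57484457 -0.38649898 -0.72122969  0.5042054 ]
 [ 0.61408418  0.37875806 -0.69241819  0.95393254]
 [ 0.          0.          0.          1.        ]]
top [[430.40597639   0.         312.06407362]
 [  0.         430.40597639 205.46567743]
 [  0.           0.           1.        ]] [[-4.67232927e-02 -9.98907869e-01 -4.92723406e-05  2.06254639e-02]
 [-9.77078985e-01  4.57125157e-02 -2.07911092e-01  5.71288105e-01]
 [ 2.07686279e-01 -9.66614785e-03 -9.78147727e-01  1.36507623e+00]
 [ 0.00000000e+00  0.00000000e+00  0.00000000e+00  1.00000000e+00]]
```

View pics/scene0.png

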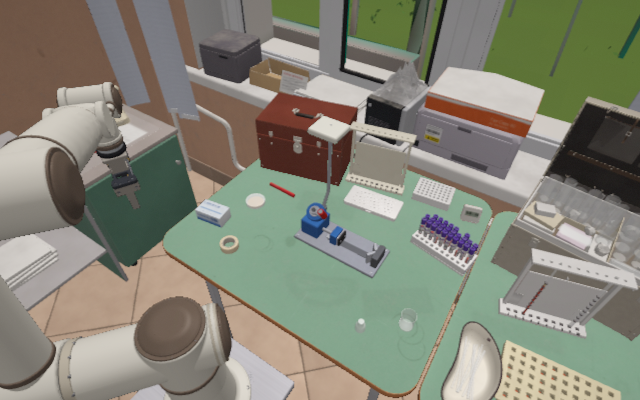

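View pics/top0.png

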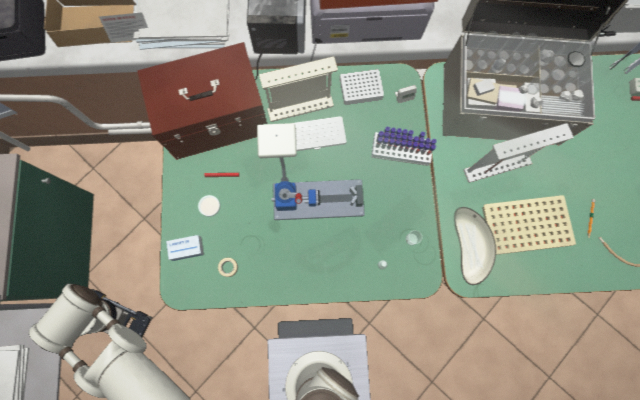

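The pictures show the clamp at top (275-363, 180-218), the beaker at top (413,238) and scene (408,320), and the vial at top (383,264). I'll zoom in on both.

```bash
cat > h.py <<'E'
import numpy as np,cv2
from scipy.spatial.transform import Rotation as Ro
def ray(p,u,v,z):
    K=p['mtx'];E=p['extrinsics'];R=E[:3,:3];c=-R.T@E[:3,3]
    d=R.T@np.linalg.solve(K,[u,v,1.]);return c+d*(z-c[2])/d[2]
def proj(p,X):
    q=p['extrinsics'][:3,:3]@np.asarray(X)+p['extrinsics'][:3,3];q=p['mtx']@q;return q[:2]/q[2]
E
python3 - <<'E'
from h import *
a=np.load('top0.npz');b=np.load('scene0.npz')
c1=cv2.resize(a['im'][170:230,265:375],None,fx=7,fy=7,interpolation=2)
c2=cv2.resize(a['im'][220:260,390:440],None,fx=5,fy=5,interpolation=2)
c3=cv2.resize(b['im'][300:340,385:435],None,fx=5,fy=5,interpolation=2)
im=np.zeros((600,800,3),np.uint8);im[:420,:770]=c1;im[:180][:0]
im2=np.zeros((420+180,800,3),np.uint8);im2[:420,:770]=c1
im2[420:600,:250]=c2[10:190];im2[420:600,260:510]=c3[10:190]
cv2.imwrite('pics/crop1.png',im2)
print(ray(a,413,238,0.0),ray(b,408,325,0))
# plate corners guess
for u,v in[(275,181),(361,180),(363,216),(275,218)]:print(ray(a,u,v,.012))
E
```

```text
[ 0.45540925 -0.34411797  0.        ] [ 0.45663736 -0.34356723  0.        ]
[0.67446085 0.11774666 0.012     ]
[ 0.66410709 -0.18035206  0.012     ]
[ 0.53706044 -0.17822634  0.012     ]
[0.54415098 0.12150559 0.012     ]
```

View pics/crop1.png

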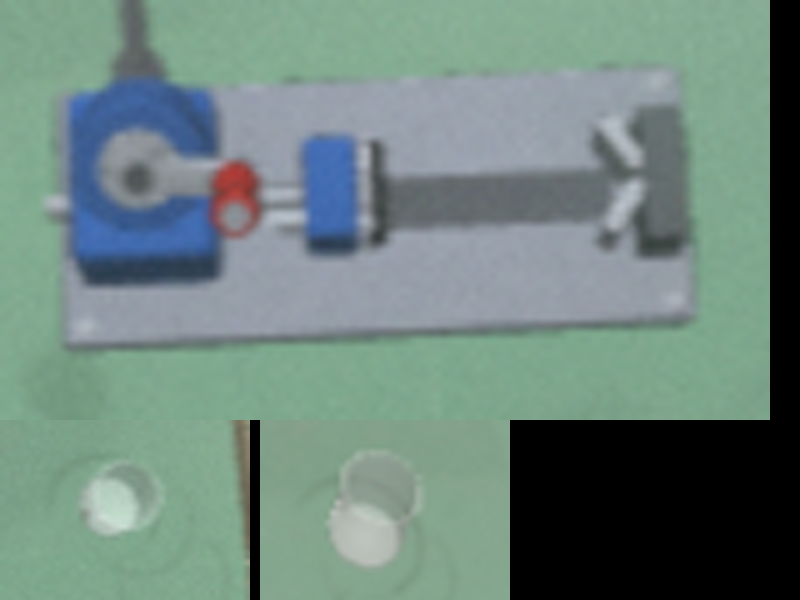

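```bash
python3 - <<'E'
from h import *
a=np.load('top0.npz');b=np.load('scene0.npz')
P=lambda x,y:((x+.5)/7-.5+265,(y+.5)/7-.5+170)
C=np.array([ray(a,*P(*q),.012) for q in[(60,92),(680,69),(692,318),(68,343)]])
print(C,C.mean(0),np.linalg.norm(C-np.roll(C,1,0),axis=1))
d=(C[0]+C[3]-C[1]-C[2]);print('yaw',np.arctan2(-d[0],d[1]))
d2=(C[0]+C[1]-C[2]-C[3]);print('yaw2',np.arctan2(d2[1],d2[0]))
print('beaker',ray(a,412.4,238.8,.003),ray(a,415.8,237.2,.057),ray(b,406,324.6,.003),ray(b,409.2,315.4,.057))
# plate in scene by mask: saturation
for n,D in(('top',a),('scene',b)):
    hsv=cv2.cvtColor(D['im'],cv2.COLOR_BGR2HSV)
    x,y,w,h=(262,165,110,60) if n=='top' else (285,195,115,85)
    h_=hsv[y:y+h,x:x+w]
    m=((h_[...,0]>95)|(h_[...,1]<50)).astype(np.uint8)
    m=cv2.morphologyEx(m,cv2.MORPH_OPEN,np.ones((9,9) if n=='top' else (5,5)))
    cs,_=cv2.findContours(m,0,2);c=max(cs,key=cv2.contourArea)
    if n=='top':
        w_=np.array([ray(D,q[0][0]+x,q[0][1]+y,.012)[:2] for q in c],np.float32);print(cv2.minAreaRect(w_))
    # red
    R=((hsv[...,0]<8)|(hsv[...,0]>172))&(hsv[...,1]>120)
    R[:y]=0;R[y+h:]=0;R[:,:x]=0;R[:,x+w:]=0
    v,u=np.nonzero(R);print(n,len(u),u.mean(),v.mean(),u.min(),u.max(),v.min(),v.max())
E
```

```text
[[ 0.66861761  0.12435035  0.012     ]
 [ 0.66603962 -0.18297218  0.012     ]
 [ 0.54045167 -0.17993302  0.012     ]
 [ 0.54228917  0.1239908   0.012     ]] [ 0.60434952 -0.02864102  0.012     ] [0.12632894 0.30733334 0.12562472 0.30392937]
yaw -0.0072236353079821215
yaw2 -0.010636481442125674
beaker [ 0.45241328 -0.34109946  0.003     ] [ 0.45055588 -0.33971557  0.057     ] [ 0.45285215 -0.33839895  0.003     ] [ 0.45202428 -0.3383495   0.057     ]
((0.6037666201591492, -0.02818538248538971), (0.31089505553245544, 0.13181298971176147), 89.82535552978516)
top 24 298.0833333333333 196.08333333333334 296 300 194 198
scene 47 318.21276595744683 211.70212765957447 290 326 195 218
```

```bash
python3 - <<'E'
from h import *
for n in('scene','top'):
    a=np.load(n+'0.npz');K=a['mtx'];E=a['extrinsics'];d=a['d']
    v,u=np.mgrid[:400,:640];X=np.stack([(u-K[0,2])/K[0,0]*d,(v-K[1,2])/K[1,1]*d,d],-1)
    W=(X-E[:3,3])@E[:3,:3];np.save(n+'W.npy',W)
    # points in column about TCP, in tool frame, offset
    m=(d>0)&(np.hypot(W[...,0]-.257,W[...,1]-.513)<.13)&(W[...,2]>.1)
    Q=W[m]-[.257,.513,.2136];yw=2.677
    ax=np.array([np.cos(yw),np.sin(yw)]);ay=np.array([np.sin(yw),-np.cos(yw)])
    x=Q[:,:2]@ax;y=Q[:,:2]@ay;z=Q[:,2]
    for lo in np.arange(-.02,.5,.02):
        k=(z>=lo)&(z<lo+.02)
        if k.sum()>3:print(n,round(lo,2),k.sum(),'x',x[k].min().round(3),x[k].max().round(3),'y',y[k].min().round(3),y[k].max().round(3))
a=np.load('topW.npy')
print('lamp',a[140,277],a[130,262],a[152,293]);print('lamp pix', [a[v,u].round(3) for u,v in[(259,127),(295,126),(258,156),(296,153)]])
E
```

```text
scene 0.0 28 x -0.009 0.01 y -0.06 -0.046
scene 0.02 42 x -0.01 0.01 y -0.064 -0.049
scene 0.04 44 x -0.01 0.01 y -0.065 0.05
scene 0.06 28 x -0.01 0.011 y -0.066 -0.058
scene 0.08 84 x -0.031 0.032 y -0.089 0.055
scene 0.1 165 x -0.031 0.031 y -0.094 0.08
scene 0.12 402 x -0.031 0.031 y -0.097 0.068
scene 0.14 108 x -0.021 0.024 y -0.044 -0.005
scene 0.16 182 x -0.036 0.037 y -0.043 -0.006
scene 0.18 235 x -0.037 0.037 y -0.045 0.016
scene 0.2 153 x -0.037 0.032 y -0.038 0.0
scene 0.22 164 x -0.038 0.023 y -0.039 0.006
scene 0.24 36 x -0.036 0.009 y -0.037 -0.0
scene 0.26 12 x -0.035 -0.031 y -0.019 -0.003
scene 0.28 34 x -0.059 -0.033 y -0.048 -0.007
scene 0.3 75 x -0.068 -0.038 y -0.054 0.001
scene 0.32 132 x -0.069 0.068 y -0.126 0.003
scene 0.34 773 x -0.066 0.067 y -0.124 0.028
scene 0.36 335 x -0.059 0.066 y -0.125 0.028
scene 0.38 44 x -0.021 0.077 y -0.13 -0.104
top 0.0 4 x -0.011 -0.008 y 0.045 0.056
top 0.08 27 x -0.032 0.022 y -0.088 0.087
top 0.1 232 x -0.032 0.02 y -0.094 0.083
top 0.12 367 x -0.031 0.015 y -0.096 0.046
top 0.14 43 x -0.022 0.008 y -0.042 -0.032
top 0.16 60 x -0.032 0.031 y -0.042 -0.022
top 0.18 136 x -0.038 0.03 y -0.041 0.017
top 0.2 56 x -0.039 0.03 y -0.036 0.003
top 0.22 74 x -0.037 0.035 y -0.039 -0.007
top 0.24 45 x -0.006 0.027 y -0.037 -0.024
top 0.26 32 x -0.01 0.032 y -0.039 -0.021
top 0.28 104 x -0.054 0.05 y -0.04 -0.024
top 0.3 89 x -0.07 0.05 y -0.123 0.023
top 0.32 472 x -0.07 0.069 y -0.125 0.049
top 0.34 1849 x -0.067 0.077 y -0.126 0.048
top 0.36 1297 x -0.06 0.076 y -0.124 0.037
top 0.38 220 x -0.032 0.077 y -0.13 -0.096
lamp [0.67674739 0.0798135  0.39976722] [0.7044383  0.1175575  0.40369963] [0.64193818 0.03965173 0.40059132]
lamp pix [array([0.714, 0.126, 0.4  ]), array([0.715, 0.032, 0.396]), array([0.771, 0.176, 0.003]), array([0.64 , 0.032, 0.398])]
```

```bash
cat >> h.py <<'E'
def rel(s,xyz,yaw=None,R=None):
    A=Ro.from_euler('xyz',s['eef_rot']);d=A.inv().apply(np.asarray(xyz)-s['tool_pos'])
    out=d.round(4).tolist()
    if yaw is not None: # tool yaw wanted in world (pointing roughly down)
        out.append(round(float(np.degrees((s['eef_rot'][2]-yaw+np.pi)%(2*np.pi)-np.pi)),2))
    return out
E
python3 -c "
from h import *;from plant import r
s=r.read_state();print(rel(s,[.452,-.340,.14],1.5708-.006))
a=np.load('top0.npz');print(ray(a,383,264,.03))"
```

```text
[-0.5566, -0.6756, 0.0747, 63.71]
[ 0.37059822 -0.23013899  0.03      ]
```

move_arm(
  moves=[
    {"claw":1,"xyz":[-0.032,-0.039,0],"yaw":8},
    {"claw":1,"xyz":[-0.064,-0.078,0],"yaw":16},
    {"claw":1,"xyz":[-0.096,-0.117,0],"yaw":24},
    {"claw":1,"xyz":[-0.128,-0.155,0],"yaw":32},
    {"claw":1,"xyz":[-0.16,-0.194,0],"yaw":40},
    {"claw":1,"xyz":[-0.192,-0.233,0],"yaw":48},
    {"claw":1,"xyz":[-0.224,-0.272,0],"yaw":56},
    {"claw":1,"xyz":[-0.256,-0.311,0],"yaw":63.7},
  ],
)

```text
time: 0.9
tool_pos: [0.3463, 0.1222, 0.2144]
eef_rot: [3.141, -0.0, 1.56]
ft_force: [0.9, -0.7, 0.2]
grip_width: 0.0916
finger_force: 0.0
```

```bash
python3 -c "
from h import *;from plant import r
s=r.read_state();print(s['time'],s['tool_pos'],s['eef_rot'],rel(s,[.452,-.340,.14],1.5708-.006))"
```

```text
0.9 [0.34630012 0.12220376 0.2144072 ] [ 3.14115689e+00 -5.47408438e-05  1.55996680e+00] [-0.461, 0.1107, 0.0744, -0.28]
```

move_arm(
  moves=[
    {"claw":1,"xyz":[-0.048,0.011,0],"yaw":0},
    {"claw":1,"xyz":[-0.097,0.023,0],"yaw":0},
    {"claw":1,"xyz":[-0.145,0.034,0],"yaw":0},
    {"claw":1,"xyz":[-0.194,0.046,0],"yaw":0},
    {"claw":1,"xyz":[-0.242,0.057,0],"yaw":0},
    {"claw":1,"xyz":[-0.29,0.07,0],"yaw":0},
    {"claw":1,"xyz":[-0.338,0.081,0],"yaw":0},
    {"claw":1,"xyz":[-0.385,0.092,0],"yaw":0},
  ],
)

```text
time: 1.7
tool_pos: [0.4362, -0.2636, 0.2141]
eef_rot: [-3.141, -0.001, 1.564]
ft_force: [0.5, 0.3, 0.0]
grip_width: 0.0919
finger_force: 0.0
```

move_arm(
  moves=[
    {"claw":1,"xyz":[-0.04,0.01,0.01],"yaw":0},
    {"claw":1,"xyz":[-0.076,0.019,0.03],"yaw":0},
    {"claw":1,"xyz":[-0.076,0.019,0.05],"yaw":0},
    {"claw":1,"xyz":[-0.076,0.019,0.06],"yaw":0},
    {"claw":1,"xyz":[-0.076,0.019,0.06],"yaw":0},
    {"claw":1,"xyz":[-0.076,0.019,0.06],"yaw":0},
    {"claw":1,"xyz":[-0.076,0.019,0.06],"yaw":0},
    {"claw":1,"xyz":[-0.076,0.019,0.06],"yaw":0},
  ],
)

```text
time: 2.5
tool_pos: [0.4555, -0.3378, 0.1559]
eef_rot: [3.14, 0.002, 1.566]
ft_force: [0.3, 0.1, -0.0]
grip_width: 0.0923
finger_force: 0.0
```

```bash
python3 -c "
from h import *;from plant import r
s=r.read_state();print(s['time'],s['joint_positions'],s['tool_pos'],s['eef_rot'],rel(s,[.452,-.340,.015],1.5708-.006))
p=r.camera_params('wrist');im,d=r.get_image('wrist');cv2.imwrite('pics/w1.png',im);np.savez('w1.npz',im=im,d=d,**p)
for z in(0,.057):print(proj(p,[.452,-.34,z]))"
```

```text
2.5 [-8.51128610e-01  1.86926781e-01  1.68379706e+00 -1.98284892e-05
  1.26859290e+00 -8.45985213e-01] [ 0.45546581 -0.33775742  0.15594924] [3.14009792e+00 1.71636381e-03 1.56565753e+00] [-0.002, -0.0037, 0.1409, 0.05]
[317.34418118 180.24226916]
[316.56303319 197.544644  ]
```

View pics/w1.png

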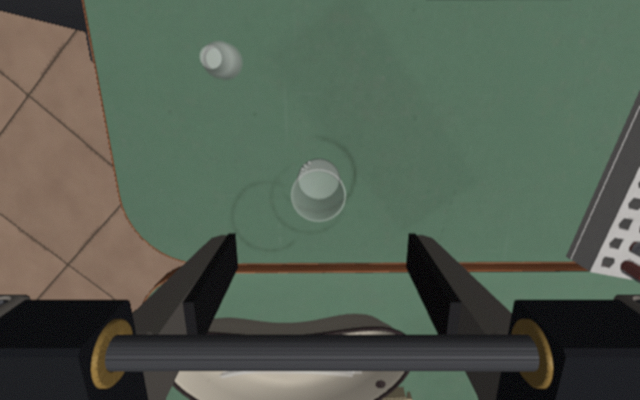

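The wrist view shows the beaker upright, rim centred at (319,195) and base at (319,181), so it's within 2 mm of my estimate and centred between the fingers. Descending to grip it.

move_arm(
  moves=[
    {"claw":1,"xyz":[-0.002,-0.002,0.04],"yaw":0},
    {"claw":1,"xyz":[-0.002,-0.002,0.08],"yaw":0},
    {"claw":1,"xyz":[-0.002,-0.002,0.11],"yaw":0},
    {"claw":1,"xyz":[-0.002,-0.002,0.13],"yaw":0},
    {"claw":1,"xyz":[-0.002,-0.002,0.14],"yaw":0},
    {"claw":1,"xyz":[-0.002,-0.002,0.14],"yaw":0},
    {"claw":0.2,"xyz":[-0.002,-0.002,0.14],"yaw":0},
    {"claw":-0.2,"xyz":[-0.002,-0.002,0.14],"yaw":0},
  ],
  newtons=12,
)

```text
time: 3.35
tool_pos: [0.4539, -0.3407, 0.0163]
eef_rot: [3.14, 0.002, 1.565]
ft_force: [0.6, 0.2, 0.6]
grip_width: 0.0779
finger_force: 0.0
```

move_arm(
  moves=[
    {"claw":-0.3,"xyz":[0,0,0],"yaw":0},
    {"claw":-0.3,"xyz":[0,0,0],"yaw":0},
    {"claw":-0.3,"xyz":[0,0,0],"yaw":0},
    {"claw":-0.3,"xyz":[0,0,0],"yaw":0},
    {"claw":-0.3,"xyz":[0,0,0],"yaw":0},
    {"claw":-0.3,"xyz":[0,0,0],"yaw":0},
    {"claw":-0.3,"xyz":[0,0,-0.02],"yaw":0},
    {"claw":-0.3,"xyz":[0,0,-0.06],"yaw":0},
  ],
)

```text
time: 4.15
tool_pos: [0.4507, -0.3372, 0.0717]
eef_rot: [-3.136, -0.006, 1.565]
ft_force: [-0.4, -0.4, -0.7]
grip_width: 0.0443
finger_force: 12.0
```

```bash
python3 -c "
from h import *;from plant import r
s=r.read_state();print(s['time'],s['tool_pos'],s['eef_rot'],s['grip_width'],s['finger_force'])
c,y=np.array([.604,-.0284]),-.007
R=np.array([[np.cos(y),-np.sin(y)],[np.sin(y),np.cos(y)]])
L=c+R@[0,-.056];print(L,rel(s,[*L,.14],1.564))"
```

```text
4.15 [ 0.45065581 -0.33716296  0.07168926] [-3.13624879 -0.00611369  1.56487208] 0.044272801012319035 11.999978770581947
[ 0.603608   -0.08439863] [0.2541, 0.1511, -0.0676, 0.05]
```

move_arm(
  moves=[
    {"claw":-0.3,"xyz":[0,0,-0.03],"yaw":0},
    {"claw":-0.3,"xyz":[0.03,0.018,-0.065],"yaw":0},
    {"claw":-0.3,"xyz":[0.07,0.041,-0.065],"yaw":0},
    {"claw":-0.3,"xyz":[0.11,0.065,-0.065],"yaw":0},
    {"claw":-0.3,"xyz":[0.15,0.089,-0.065],"yaw":0},
    {"claw":-0.3,"xyz":[0.19,0.112,-0.065],"yaw":0},
    {"claw":-0.3,"xyz":[0.23,0.136,-0.065],"yaw":0},
    {"claw":-0.3,"xyz":[0.255,0.151,-0.065],"yaw":0},
  ],
)

```text
time: 4.95
tool_pos: [0.6063, -0.0824, 0.1394]
eef_rot: [3.142, -0.001, 1.567]
ft_force: [0.1, -0.1, 0.1]
grip_width: 0.0436
finger_force: 12.0
```

move_arm(
  moves=[
    {"claw":-0.3,"xyz":[0,0,0],"yaw":0},
    {"claw":-0.3,"xyz":[0,0,0],"yaw":0},
    {"claw":-0.3,"xyz":[0,0,0],"yaw":0},
    {"claw":-0.3,"xyz":[0,0,0],"yaw":0},
    {"claw":-0.3,"xyz":[0,0,0],"yaw":0},
    {"claw":-0.3,"xyz":[0,0,0],"yaw":0},
    {"claw":-0.3,"xyz":[0,0,0],"yaw":0},
    {"claw":-0.3,"xyz":[0,0,0],"yaw":0},
  ],
)

```text
time: 5.75
tool_pos: [0.6053, -0.0857, 0.1397]
eef_rot: [3.142, 0.0, 1.565]
ft_force: [-0.2, -0.5, -0.3]
grip_width: 0.044
finger_force: 12.0
```

```bash
python3 -c "
from h import *;from plant import r
s=r.read_state();print(s['time'],s['joint_positions'],s['tool_pos'],s['eef_rot'],s['grip_width'],s['finger_force'],s['ft_force'])
p=r.camera_params('wrist');im,d=r.get_image('wrist');cv2.imwrite('pics/w2.png',im);np.savez('w2.npz',im=im,d=d,**p)
print(rel(s,[.6036,-.0844,.028],1.564))
"
```

```text
5.75 [-3.38087737e-01  3.14660386e-01  1.56453700e+00 -8.45806673e-07
  1.26230928e+00 -3.32000224e-01] [ 0.60533081 -0.08573184  0.13965463] [3.14151163e+00 2.87858152e-05 1.56470907e+00] 0.043967503683842286 11.99996508352342 [-0.17769417 -0.46268031 -0.32825116]
[0.0013, -0.0017, 0.1117, 0.04]
```

View pics/w2.png

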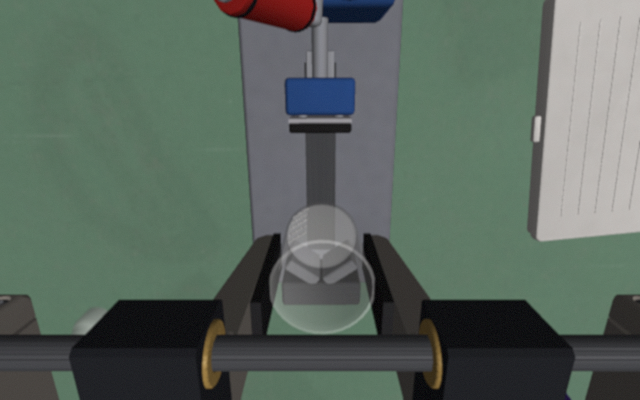

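The beaker hangs centred over the slot (u≈321), with the sliding pad well behind it at v≈128 and the V jaw clear. Lowering and releasing.

move_arm(
  moves=[
    {"claw":-0.3,"xyz":[0.001,0,0.03],"yaw":0},
    {"claw":-0.3,"xyz":[0.001,0,0.06],"yaw":0},
    {"claw":-0.3,"xyz":[0.001,0,0.09],"yaw":0},
    {"claw":-0.3,"xyz":[0.001,0,0.105],"yaw":0},
    {"claw":-0.3,"xyz":[0.001,0,0.109],"yaw":0},
    {"claw":-0.3,"xyz":[0.001,0,0.111],"yaw":0},
    {"claw":-0.3,"xyz":[0.001,0,0.112],"yaw":0},
    {"claw":-0.3,"xyz":[0.001,0,0.112],"yaw":0},
  ],
)

```text
time: 6.6
tool_pos: [0.6065, -0.0849, 0.0291]
eef_rot: [3.139, 0.001, 1.565]
ft_force: [-0.5, 0.1, 0.3]
grip_width: 0.0439
finger_force: 12.0
```

move_arm(
  moves=[
    {"claw":0.1,"xyz":[0,0,0],"yaw":0},
    {"claw":0.3,"xyz":[0,0,0],"yaw":0},
    {"claw":0.5,"xyz":[0,0,0],"yaw":0},
    {"claw":0.5,"xyz":[0,0,0],"yaw":0},
    {"claw":0.5,"xyz":[0,0,-0.02],"yaw":0},
    {"claw":0.5,"xyz":[0,0,-0.05],"yaw":0},
    {"claw":0.5,"xyz":[0,0,-0.09],"yaw":0},
    {"claw":0.5,"xyz":[0,0,-0.13],"yaw":0},
  ],
)

```text
time: 7.4
tool_pos: [0.6048, -0.0844, 0.1585]
eef_rot: [-3.14, -0.0, 1.565]
ft_force: [0.5, 0.7, -0.2]
grip_width: 0.069
finger_force: 0.0
```

```bash
python3 -c "
from h import *;from plant import r
s=r.read_state();print(s['time'],s['joint_positions'],s['tool_pos'],s['eef_rot'],s['grip_width'],s['finger_force'],s['ft_force'])
p=r.camera_params('wrist');im,d=r.get_image('wrist');cv2.imwrite('pics/w3.png',im);np.savez('w3.npz',im=im,d=d,**p)
"
```

```text
7.4 [-3.36218222e-01  2.95562503e-01  1.54914927e+00 -3.73599156e-06
  1.29809300e+00 -3.30397289e-01] [ 0.60480408 -0.08436124  0.15854161] [-3.14044492e+00 -3.89833398e-04  1.56497618e+00] 0.06896607912145859 0.0 [ 0.52007428  0.73410256 -0.16988184]
```

View pics/w3.png

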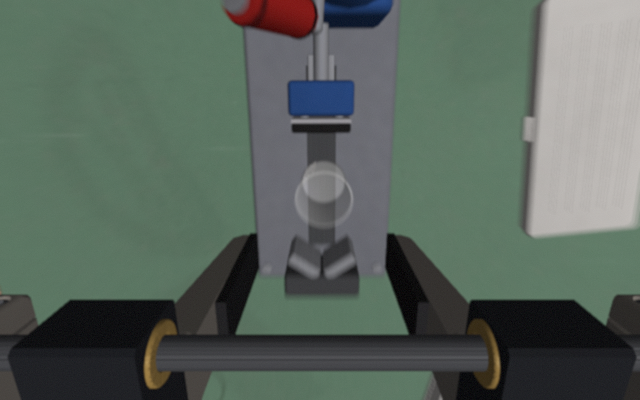

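The beaker stands upright on the base at (322,190), between the pad and the V jaw.

The move format has no tilt, so I'll check what the arm does near its reach limit, at a safe height over free space.

move_arm(
  moves=[
    {"claw":0.5,"xyz":[0,0,-0.04],"yaw":0},
    {"claw":0.5,"xyz":[-0.01,0.02,-0.08],"yaw":0},
    {"claw":0.5,"xyz":[-0.03,0.05,-0.12],"yaw":0},
    {"claw":0.5,"xyz":[-0.04,0.09,-0.15],"yaw":0},
    {"claw":0.5,"xyz":[-0.05,0.13,-0.16],"yaw":0},
    {"claw":0.5,"xyz":[-0.06,0.17,-0.16],"yaw":0},
    {"claw":0.5,"xyz":[-0.06,0.21,-0.16],"yaw":0},
    {"claw":0.5,"xyz":[-0.06,0.25,-0.16],"yaw":0},
  ],
)

```text
time: 8.25
tool_pos: [0.8367, -0.1437, 0.3096]
eef_rot: [3.124, 0.003, 1.563]
ft_force: [69.6, -14.1, 80.5]
grip_width: 0.0691
finger_force: 0.0
```

```bash
python3 -c "
from h import *;from plant import r
s=r.read_state();print(s['time'],s['joint_positions'],s['tool_pos'],s['eef_rot'],s['ft_force'])
"
```

```text
8.25 [-0.31278352  1.03279025  0.1824011   0.00271443  1.90828985 -0.3045645 ] [ 0.83668773 -0.14370313  0.30961725] [3.12355046e+00 3.00377813e-03 1.56347222e+00] [ 69.56464009 -14.10087761  80.47985137]
```

move_arm(
  moves=[
    {"claw":0.5,"xyz":[0,0,0],"yaw":0},
    {"claw":0.5,"xyz":[0,0,0],"yaw":0},
    {"claw":0.5,"xyz":[0,0,0],"yaw":0},
    {"claw":0.5,"xyz":[0,0,0],"yaw":0},
    {"claw":0.5,"xyz":[0,0,0],"yaw":0},
    {"claw":0.5,"xyz":[0,0,0],"yaw":0},
    {"claw":0.5,"xyz":[0,0,0],"yaw":0},
    {"claw":0.5,"xyz":[0,0,0],"yaw":0},
  ],
)

```text
time: 9.05
tool_pos: [0.8362, -0.1428, 0.3108]
eef_rot: [3.124, 0.003, 1.565]
ft_force: [-0.2, 0.6, -0.5]
grip_width: 0.0687
finger_force: 0.0
```

```bash
python3 -c "
from h import *;from plant import r
s=r.read_state();print(s['time'],s['joint_positions'],s['tool_pos'],s['eef_rot'],s['ft_force'])
"
```

```text
9.05 [-0.31188175  1.03097505  0.18296532  0.00247457  1.90967477 -0.30520419] [ 0.83624933 -0.14284254  0.31084666] [3.1237482  0.00319051 1.5649339 ] [-0.24599598  0.60772132 -0.46246766]
```

move_arm(
  moves=[
    {"claw":0.5,"xyz":[0,0.005,0],"yaw":0},
    {"claw":0.5,"xyz":[0,0.01,0],"yaw":0},
    {"claw":0.5,"xyz":[0,0.015,0],"yaw":0},
    {"claw":0.5,"xyz":[0,0.02,0],"yaw":0},
    {"claw":0.5,"xyz":[0,0.025,0],"yaw":0},
    {"claw":0.5,"xyz":[0,0.03,0],"yaw":0},
    {"claw":0.5,"xyz":[0,0.035,0],"yaw":0},
    {"claw":0.5,"xyz":[0,0.04,0],"yaw":0},
  ],
)

```text
time: 9.85
tool_pos: [0.849, -0.1385, 0.3002]
eef_rot: [3.1, 0.007, 1.565]
ft_force: [-0.4, -0.9, 0.4]
grip_width: 0.0687
finger_force: 0.0
```

```bash
python3 -c "
from h import *;from plant import r
s=r.read_state();print(s['time'],s['joint_positions'],s['tool_pos'],s['eef_rot'],s['ft_force'])
"
```

```text
9.85 [-0.30369733  1.04396685  0.18298612  0.00589638  1.87311903 -0.29604225] [ 0.84902498 -0.13852757  0.30020343] [3.10025274 0.00680138 1.5648731 ] [-0.39372719 -0.93689018  0.41927663]
```

move_arm(
  moves=[
    {"claw":0.5,"xyz":[0,-0.01,0],"yaw":0},
    {"claw":0.5,"xyz":[0,-0.03,0],"yaw":0},
    {"claw":0.5,"xyz":[0,-0.05,0],"yaw":0},
    {"claw":0.5,"xyz":[0,-0.07,0],"yaw":0},
    {"claw":0.5,"xyz":[0,-0.08,0],"yaw":0},
    {"claw":0.5,"xyz":[0,-0.08,0],"yaw":0},
    {"claw":0.5,"xyz":[0,-0.08,0],"yaw":0},
    {"claw":0.5,"xyz":[0,-0.08,0],"yaw":0},
  ],
)

```text
time: 10.65
tool_pos: [0.7696, -0.1381, 0.2967]
eef_rot: [3.1, 0.007, 1.565]
ft_force: [0.8, 0.1, -0.2]
grip_width: 0.0692
finger_force: 0.0
```

```bash
python3 -c "
from h import *;from plant import r
s=r.read_state();print(s['time'],s['joint_positions'],s['tool_pos'],s['eef_rot'],s['ft_force'])
"
```

```text
10.65 [-0.33443069  0.6651844   0.78122225  0.00700245  1.65414215 -0.32810073] [ 0.76959656 -0.13810983  0.2967246 ] [3.10049571 0.00664555 1.56505597] [ 0.75424389  0.12293981 -0.19242687]
```

move_arm(
  moves=[
    {"claw":0.5,"xyz":[0,0.02,0],"yaw":0},
    {"claw":0.5,"xyz":[0,0.045,0],"yaw":0},
    {"claw":0.5,"xyz":[0,0.065,0],"yaw":0},
    {"claw":0.5,"xyz":[0,0.08,0],"yaw":0},
    {"claw":0.5,"xyz":[0,0.11,-0.01],"yaw":0},
    {"claw":0.5,"xyz":[0,0.16,-0.02],"yaw":0},
    {"claw":0.5,"xyz":[0,0.22,-0.03],"yaw":0},
    {"claw":0.5,"xyz":[0,0.3,-0.04],"yaw":0},
  ],
)

```text
time: 11.45
tool_pos: [0.8682, -0.1235, 0.2946]
eef_rot: [3.056, 0.013, 1.565]
ft_force: [0.2, 0.4, 0.5]
grip_width: 0.0686
finger_force: 0.0
```

```bash
python3 -c "
from h import *;from plant import r
s=r.read_state();print(s['time'],s['joint_positions'],s['tool_pos'],s['eef_rot'],s['ft_force'])
"
```

```text
11.45 [-0.28236043  1.05169485  0.18295375  0.0108381   1.8213123  -0.27379958] [ 0.86821321 -0.1235137   0.29464724] [3.05636101 0.01327971 1.56480586] [0.24636991 0.42839819 0.5461259 ]
```

```bash
python3 -c "
import numpy as np
for n in('top','scene'):
  W=np.load(n+'W.npy').reshape(-1,3)
  for x0 in np.arange(.75,1.2,.05):
    print(n,round(x0,2),[ (lambda q: q.max().round(2) if len(q) else None)(W[(W[:,0]>x0)&(W[:,0]<x0+.05)&(W[:,1]>y0)&(W[:,1]<y0+.08)][:,2]) for y0 in(-.28,-.2,-.12,-.04)])
"
```

```text
top 0.75 [np.float64(0.11), np.float64(0.02), np.float64(0.03), np.float64(0.02)]
top 0.8 [np.float64(0.11), np.float64(0.03), np.float64(0.03), np.float64(0.03)]
top 0.85 [np.float64(0.01), np.float64(0.02), np.float64(0.03), np.float64(0.03)]
top 0.9 [np.float64(0.01), np.float64(0.02), np.float64(0.26), np.float64(0.26)]
top 0.95 [np.float64(0.04), np.float64(0.04), np.float64(0.26), np.float64(0.26)]
top 1.0 [np.float64(0.04), np.float64(0.04), np.float64(0.01), None]
top 1.05 [np.float64(0.09), np.float64(0.09), np.float64(0.09), np.float64(0.24)]
top 1.1 [np.float64(0.32), np.float64(0.33), np.float64(0.33), np.float64(0.3)]
top 1.15 [np.float64(-0.06), np.float64(-0.06), np.float64(0.29), np.float64(0.31)]
scene 0.75 [np.float64(0.11), np.float64(0.01), np.float64(0.02), np.float64(0.02)]
scene 0.8 [np.float64(0.11), np.float64(0.02), np.float64(0.02), np.float64(0.02)]
scene 0.85 [np.float64(0.01), np.float64(0.02), np.float64(0.02), np.float64(0.02)]
scene 0.9 [np.float64(0.01), np.float64(0.02), np.float64(0.26), np.float64(0.26)]
scene 0.95 [np.float64(0.04), np.float64(0.04), np.float64(0.26), np.float64(0.26)]
scene 1.0 [np.float64(0.04), np.float64(0.04), np.float64(0.01), None]
scene 1.05 [np.float64(0.09), np.float64(0.09), np.float64(0.09), np.float64(0.26)]
scene 1.1 [np.float64(0.36), np.float64(0.36), np.float64(0.36), np.float64(0.3)]
scene 1.15 [np.float64(0.36), np.float64(0.36), np.float64(0.36), np.float64(0.34)]
```

move_arm(
  moves=[
    {"claw":0.5,"xyz":[-0.003,0.05,-0.005],"yaw":0},
    {"claw":0.5,"xyz":[-0.006,0.1,-0.01],"yaw":0},
    {"claw":0.5,"xyz":[-0.009,0.15,-0.015],"yaw":0},
    {"claw":0.5,"xyz":[-0.012,0.2,-0.02],"yaw":0},
    {"claw":0.5,"xyz":[-0.015,0.25,-0.025],"yaw":0},
    {"claw":0.5,"xyz":[-0.018,0.3,-0.03],"yaw":0},
    {"claw":0.5,"xyz":[-0.021,0.35,-0.035],"yaw":0},
    {"claw":0.5,"xyz":[-0.024,0.4,-0.04],"yaw":0},
  ],
)

```text
time: 12.25
tool_pos: [0.8936, -0.1126, 0.263]
eef_rot: [3.019, 0.017, 1.564]
ft_force: [-0.5, 0.3, 0.2]
grip_width: 0.0691
finger_force: 0.0
```

```bash
python3 -c "
from h import *;from plant import r
s=r.read_state();print(s['time'],s['joint_positions'],s['tool_pos'],s['eef_rot'],s['ft_force'])
"
```

```text
12.25 [-0.26418076  1.0905741   0.18295523  0.01498771  1.74490849 -0.2549433 ] [ 0.89356961 -0.11257897  0.26300499] [3.01876107 0.01711891 1.56401269] [-0.48553217  0.34536009  0.24197594]
```

move_arm(
  moves=[
    {"claw":0.5,"xyz":[-0.01,-0.02,-0.03],"yaw":0},
    {"claw":0.5,"xyz":[-0.03,-0.03,-0.06],"yaw":0},
    {"claw":0.5,"xyz":[-0.05,-0.02,-0.08],"yaw":0},
    {"claw":0.5,"xyz":[-0.07,0.01,-0.1],"yaw":0},
    {"claw":0.5,"xyz":[-0.09,0.06,-0.13],"yaw":0},
    {"claw":0.5,"xyz":[-0.1,0.15,-0.18],"yaw":0},
    {"claw":0.5,"xyz":[-0.12,0.25,-0.23],"yaw":0},
    {"claw":0.5,"xyz":[-0.14,0.35,-0.28],"yaw":0},
  ],
)

```text
time: 13.05
tool_pos: [0.8523, -0.1753, 0.3733]
eef_rot: [2.978, 0.025, 1.564]
ft_force: [0.3, 0.6, -0.3]
grip_width: 0.0688
finger_force: 0.0
```

```bash
python3 -c "
from h import *;from plant import r
s=r.read_state();print(s['time'],s['joint_positions'],s['tool_pos'],s['eef_rot'],s['ft_force'])
"
```

```text
13.05 [-0.35300206  0.96025998  0.18298414  0.03308102  1.83547112 -0.33728121] [ 0.85232724 -0.17528954  0.37328913] [2.97770295 0.02530571 1.56425781] [ 0.30862483  0.56172747 -0.3365988 ]
```

move_arm(
  moves=[
    {"claw":0.5,"xyz":[-0.01,0.05,-0.02],"yaw":0},
    {"claw":0.5,"xyz":[-0.02,0.1,-0.04],"yaw":0},
    {"claw":0.5,"xyz":[-0.03,0.15,-0.05],"yaw":0},
    {"claw":0.5,"xyz":[-0.04,0.2,-0.07],"yaw":0},
    {"claw":0.5,"xyz":[-0.05,0.25,-0.09],"yaw":0},
    {"claw":0.5,"xyz":[-0.06,0.3,-0.11],"yaw":0},
    {"claw":0.5,"xyz":[-0.07,0.35,-0.13],"yaw":0},
    {"claw":0.5,"xyz":[-0.08,0.4,-0.15],"yaw":0},
  ],
)

```text
time: 13.85
tool_pos: [0.8587, -0.1779, 0.3878]
eef_rot: [2.938, 0.033, 1.561]
ft_force: [0.7, 0.4, 0.3]
grip_width: 0.0689
finger_force: 0.0
```

move_arm(
  moves=[
    {"claw":0.5,"xyz":[-0.02,0.1,-0.04],"yaw":0},
    {"claw":0.5,"xyz":[-0.04,0.2,-0.08],"yaw":0},
    {"claw":0.5,"xyz":[-0.06,0.3,-0.12],"yaw":0},
    {"claw":0.5,"xyz":[-0.08,0.4,-0.16],"yaw":0},
    {"claw":0.5,"xyz":[-0.1,0.5,-0.2],"yaw":0},
    {"claw":0.5,"xyz":[-0.12,0.6,-0.24],"yaw":0},
    {"claw":0.5,"xyz":[-0.14,0.7,-0.28],"yaw":0},
    {"claw":0.5,"xyz":[-0.16,0.8,-0.32],"yaw":0},
  ],
)

```text
time: 14.65
tool_pos: [0.8576, -0.1776, 0.4173]
eef_rot: [2.898, 0.041, 1.56]
ft_force: [-0.4, -0.1, -0.4]
grip_width: 0.0688
finger_force: 0.0
```

```bash
python3 -c "
from h import *;from plant import r
s=r.read_state();print(s['time'],s['joint_positions'],s['tool_pos'],s['eef_rot'],s['ft_force'])
"
```

```text
14.65 [-0.35819521  0.91115089  0.18404889  0.04596618  1.80372237 -0.33601803] [ 0.85756461 -0.17762165  0.41728956] [2.89847337 0.04074967 1.55970656] [-0.35957101 -0.06869781 -0.38635641]
```

move_arm(
  moves=[
    {"claw":0.5,"xyz":[0.04,0.02,0],"yaw":0},
    {"claw":0.5,"xyz":[0.08,0.04,0],"yaw":0},
    {"claw":0.5,"xyz":[0.12,0.06,0],"yaw":0},
    {"claw":0.5,"xyz":[0.16,0.08,0],"yaw":0},
    {"claw":0.5,"xyz":[0.18,0.13,-0.02],"yaw":0},
    {"claw":0.5,"xyz":[0.18,0.2,-0.04],"yaw":0},
    {"claw":0.5,"xyz":[0.18,0.3,-0.06],"yaw":0},
    {"claw":0.5,"xyz":[0.18,0.4,-0.08],"yaw":0},
  ],
)

```text
time: 15.45
tool_pos: [0.8927, -0.008, 0.4121]
eef_rot: [2.856, 0.041, 1.558]
ft_force: [-0.2, -0.1, -0.0]
grip_width: 0.069
finger_force: 0.0
```

move_arm(
  moves=[
    {"claw":0.5,"xyz":[0,0.1,-0.02],"yaw":0},
    {"claw":0.5,"xyz":[0,0.2,-0.04],"yaw":0},
    {"claw":0.5,"xyz":[0,0.3,-0.06],"yaw":0},
    {"claw":0.5,"xyz":[0,0.4,-0.08],"yaw":0},
    {"claw":0.5,"xyz":[0,0.5,-0.1],"yaw":0},
    {"claw":0.5,"xyz":[0,0.6,-0.12],"yaw":0},
    {"claw":0.5,"xyz":[0,0.7,-0.14],"yaw":0},
    {"claw":0.5,"xyz":[0,0.8,-0.16],"yaw":0},
  ],
)

```text
time: 16.25
tool_pos: [0.9054, -0.0058, 0.4158]
eef_rot: [2.814, 0.041, 1.56]
ft_force: [-0.0, -0.5, 0.4]
grip_width: 0.069
finger_force: 0.0
```

move_arm(
  moves=[
    {"claw":0.5,"xyz":[0,0.1,-0.02],"yaw":0},
    {"claw":0.5,"xyz":[0,0.2,-0.04],"yaw":0},
    {"claw":0.5,"xyz":[0,0.3,-0.06],"yaw":0},
    {"claw":0.5,"xyz":[0,0.4,-0.08],"yaw":0},
    {"claw":0.5,"xyz":[0,0.5,-0.1],"yaw":0},
    {"claw":0.5,"xyz":[0,0.6,-0.12],"yaw":0},
    {"claw":0.5,"xyz":[0,0.7,-0.14],"yaw":0},
    {"claw":0.5,"xyz":[0,0.8,-0.16],"yaw":0},
  ],
)

```text
time: 17.05
tool_pos: [0.9133, -0.0052, 0.4298]
eef_rot: [2.772, 0.041, 1.56]
ft_force: [0.0, 0.7, 0.3]
grip_width: 0.0691
finger_force: 0.0
```

```bash
python3 -c "
from h import *;from plant import r
s=r.read_state();print(s['time'],s['joint_positions'],s['tool_pos'],s['eef_rot'],s['ft_force'])
print(Ro.from_euler('xyz',s['eef_rot']).as_matrix())
"
```

```text
17.05 [-0.14051099  0.91083053  0.18403976  0.00883716  1.67497531 -0.13437513] [ 0.91328342 -0.00522504  0.42982689] [2.77190187 0.04089187 1.55958524] [0.02504449 0.67053041 0.25946771]
[[ 0.01120148  0.93254612  0.36087707]
 [ 0.99910125  0.00431686 -0.04216694]
 [-0.04088048  0.36102507 -0.93165964]]
```

move_arm(
  moves=[
    {"claw":0.5,"xyz":[0,0.1,-0.01],"yaw":0},
    {"claw":0.5,"xyz":[0,0.2,-0.02],"yaw":0},
    {"claw":0.5,"xyz":[0,0.3,-0.03],"yaw":0},
    {"claw":0.5,"xyz":[0,0.4,-0.04],"yaw":0},
    {"claw":0.5,"xyz":[0,0.5,-0.05],"yaw":0},
    {"claw":0.5,"xyz":[0,0.6,-0.06],"yaw":0},
    {"claw":0.5,"xyz":[0,0.7,-0.07],"yaw":0},
    {"claw":0.5,"xyz":[0,0.8,-0.08],"yaw":0},
  ],
)

```text
time: 17.85
tool_pos: [0.9289, -0.0053, 0.4297]
eef_rot: [2.729, 0.041, 1.56]
ft_force: [-0.0, -0.7, -0.4]
grip_width: 0.069
finger_force: 0.0
```

move_arm(
  moves=[
    {"claw":0.5,"xyz":[0,0.1,-0.01],"yaw":0},
    {"claw":0.5,"xyz":[0,0.2,-0.02],"yaw":0},
    {"claw":0.5,"xyz":[0,0.3,-0.03],"yaw":0},
    {"claw":0.5,"xyz":[0,0.4,-0.04],"yaw":0},
    {"claw":0.5,"xyz":[0,0.5,-0.05],"yaw":0},
    {"claw":0.5,"xyz":[0,0.6,-0.06],"yaw":0},
    {"claw":0.5,"xyz":[0,0.7,-0.07],"yaw":0},
    {"claw":0.5,"xyz":[0,0.8,-0.08],"yaw":0},
  ],
)

```text
time: 18.65
tool_pos: [0.9387, -0.0049, 0.4406]
eef_rot: [2.686, 0.041, 1.56]
ft_force: [-0.7, 0.1, 0.6]
grip_width: 0.0691
finger_force: 0.0
```

move_arm(
  moves=[
    {"claw":0.5,"xyz":[0,0.1,-0.01],"yaw":0},
    {"claw":0.5,"xyz":[0,0.2,-0.02],"yaw":0},
    {"claw":0.5,"xyz":[0,0.3,-0.03],"yaw":0},
    {"claw":0.5,"xyz":[0,0.4,-0.04],"yaw":0},
    {"claw":0.5,"xyz":[0,0.5,-0.05],"yaw":0},
    {"claw":0.5,"xyz":[0,0.6,-0.06],"yaw":0},
    {"claw":0.5,"xyz":[0,0.7,-0.07],"yaw":0},
    {"claw":0.5,"xyz":[0,0.8,-0.08],"yaw":0},
  ],
)

```text
time: 19.45
tool_pos: [0.9439, -0.0041, 0.4595]
eef_rot: [2.644, 0.041, 1.56]
ft_force: [0.4, -0.2, 0.3]
grip_width: 0.0689
finger_force: 0.0
```

```bash
cat >> h.py <<'E'
C0=np.array([.605,-.0284,0]);CY=-.007;RC=Ro.from_euler('z',CY)
def cw(p):return C0+RC.apply(p)
def sleeve(th,h): # world point h up sleeve
    ax=np.array([-.5,0,.866]);e=np.array([.866*np.cos(th),-np.sin(th),.5*np.cos(th)])
    return cw(np.array([0,.11,.105])+(.0125+h)*ax+.045*e)
E
python3 -c "
from h import *;from plant import r
s=r.read_state();print(s['time'],s['joint_positions'],s['tool_pos'],s['eef_rot'],s['ft_force'])
print(Ro.from_euler('xyz',s['eef_rot']).as_matrix())
a=np.load('top0.npz');b=np.load('scene0.npz');w=np.load('w3.npz')
for t in(1.2,1.4,1.57,1.8):print(t,[proj(q,sleeve(t,h)).round(1).tolist() for q in(a,b,w) for h in(0,.05)])
q=rel(s,sleeve(1.57,.05));print(q)
"
```

```text
19.45 [-0.1406885   0.89511034  0.18405306  0.02604775  1.56362761 -0.13346357] [ 0.94391856 -0.00411271  0.45948404] [2.64370346 0.04091124 1.55961757] [ 0.39734892 -0.15202349  0.26992812]
[[ 0.01116917  0.87875603  0.47714054]
 [ 0.99910082  0.00971003 -0.04127059]
 [-0.04089983  0.47717246 -0.87785742]]
1.2 [[297.1, 189.1], [296.9, 193.6], [326.3, 209.9], [322.4, 205.2], [335.4, 7.1], [278.7, -17.5]]
1.4 [[298.0, 191.7], [297.8, 196.2], [325.6, 212.5], [321.7, 207.8], [321.4, 13.8], [262.6, -8.1]]
1.57 [[298.3, 194.0], [298.1, 198.6], [324.7, 214.6], [320.7, 209.9], [309.6, 16.6], [249.0, -4.1]]
1.8 [[298.1, 197.1], [297.9, 201.8], [322.9, 217.1], [318.9, 212.6], [294.3, 16.1], [231.5, -4.0]]
[0.049, -0.4678, 0.0856]
```

```bash
python3 -c "
from h import *;from plant import r
s=r.read_state();print(rel(s,[.60,-.07,.40]),rel(s,[.54,-.07,.28]),rel(s,sleeve(1.68,.009)),rel(s,sleeve(1.68,.12)))
"
```

```text
[-0.0672, -0.3312, -0.1092] [-0.063, -0.4412, -0.0324] [0.0509, -0.4716, 0.1266] [0.0468, -0.4745, 0.0158]
```

move_arm(
  moves=[
    {"claw":0.5,"xyz":[-0.01,-0.03,-0.015],"yaw":0},
    {"claw":0.5,"xyz":[-0.03,-0.07,-0.035],"yaw":0},
    {"claw":0.5,"xyz":[-0.045,-0.11,-0.055],"yaw":0},
    {"claw":0.5,"xyz":[-0.06,-0.15,-0.07],"yaw":0},
    {"claw":0.5,"xyz":[-0.067,-0.195,-0.08],"yaw":0},
    {"claw":0.5,"xyz":[-0.067,-0.24,-0.09],"yaw":0},
    {"claw":0.5,"xyz":[-0.067,-0.285,-0.1],"yaw":0},
    {"claw":0.5,"xyz":[-0.067,-0.33,-0.1],"yaw":0},
  ],
)

```text
time: 20.25
tool_pos: [0.6065, -0.0702, 0.3951]
eef_rot: [2.64, 0.042, 1.559]
ft_force: [0.3, -0.6, 0.9]
grip_width: 0.069
finger_force: 0.0
```

```bash
python3 -c "
from h import *;from plant import r
s=r.read_state();print(s['time'],s['joint_positions'],s['tool_pos'],s['eef_rot']);print(rel(s,[.54,-.07,.28]),rel(s,sleeve(1.68,.009)),rel(s,sleeve(1.68,.12)))
"
```

```text
20.25 [-0.39080791 -0.21449862  1.68913204  0.15538475  1.18733328 -0.41309014] [ 0.60646686 -0.0701892   0.39505036] [2.64003167 0.04236796 1.55927864]
[0.0043, -0.1136, 0.0689] [0.1185, -0.1445, 0.2277] [0.1142, -0.147, 0.1168]
```

move_arm(
  moves=[
    {"claw":0.5,"xyz":[0.001,-0.04,0.02],"yaw":0},
    {"claw":0.5,"xyz":[0.002,-0.08,0.04],"yaw":0},
    {"claw":0.5,"xyz":[0.01,-0.12,0.06],"yaw":0},
    {"claw":0.5,"xyz":[0.045,-0.14,0.08],"yaw":0},
    {"claw":0.5,"xyz":[0.085,-0.147,0.1],"yaw":0},
    {"claw":0.5,"xyz":[0.114,-0.147,0.115],"yaw":0},
    {"claw":0.5,"xyz":[0.114,-0.147,0.115],"yaw":0},
    {"claw":0.5,"xyz":[0.114,-0.147,0.115],"yaw":0},
  ],
)

```text
time: 21.05
tool_pos: [0.5351, 0.0381, 0.2181]
eef_rot: [2.644, 0.041, 1.561]
ft_force: [0.2, -0.1, 0.3]
grip_width: 0.069
finger_force: 0.0
```

```bash
python3 -c "
from h import *;from plant import r
s=r.read_state();print(s['time'],s['joint_positions'],s['tool_pos'],s['eef_rot'])
p=r.camera_params('wrist');im,d=r.get_image('wrist');np.savez('w4.npz',im=im,d=d,**p)
for t in(1.5,1.68,1.8):
  for h in(0,.05):
    q=proj(p,sleeve(t,h));print(t,h,q)
    if t==1.68:cv2.circle(im,tuple(q.astype(int).tolist()),3,(0,255,0),-1)
q=proj(p,cw([0-.0125*.5,.11,.105+.0125*.866]));print('hub',q);cv2.circle(im,tuple(q.astype(int).tolist()),3,(0,255,255),-1)
cv2.imwrite('pics/w4.png',im)
print(rel(s,sleeve(1.68,.009)))
"
```

```text
21.05 [-0.1833989  -0.34511209  2.13643186  0.06232314  0.85367229 -0.21346972] [0.53507087 0.03807642 0.2181366 ] [2.64356847 0.04128766 1.5613085 ]
1.5 0 [333.13240202 184.47722649]
1.5 0.05 [333.45106835 204.46448567]
1.68 0 [323.85201485 184.07358262]
1.68 0.05 [322.43988707 203.97700884]
1.8 0 [317.76470825 182.92160476]
1.8 0.05 [315.21546641 202.62504098]
hub [330.85371674 132.58359455]
[0.0034, 0.0024, 0.1116]
```

View pics/w4.png

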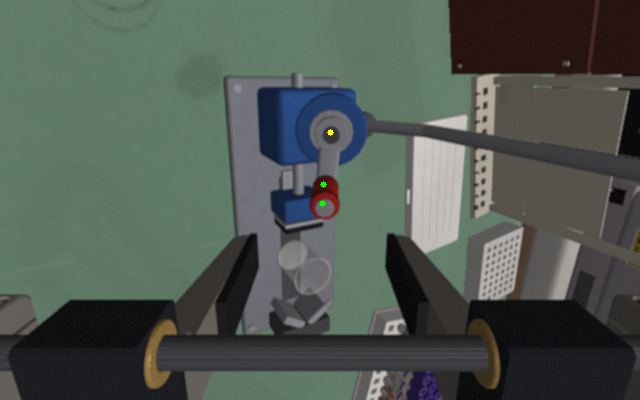

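The model fits: the hub is marked at (331,132), and the sleeve's top at (325,205) and foot at (325,186) put the crank at about 1.64 rad. Moving down to grip the sleeve.

move_arm(
  moves=[
    {"claw":0.5,"xyz":[0.003,0.004,0.03],"yaw":0},
    {"claw":0.5,"xyz":[0.003,0.004,0.06],"yaw":0},
    {"claw":0.5,"xyz":[0.003,0.004,0.09],"yaw":0},
    {"claw":0.5,"xyz":[0.003,0.004,0.105],"yaw":0},
    {"claw":0.5,"xyz":[0.003,0.004,0.111],"yaw":0},
    {"claw":0.5,"xyz":[0.003,0.004,0.111],"yaw":0},
    {"claw":0,"xyz":[0.003,0.004,0.111],"yaw":0},
    {"claw":-0.3,"xyz":[0.003,0.004,0.111],"yaw":0},
  ],
  newtons=30,
)

```text
time: 21.9
tool_pos: [0.5923, 0.0357, 0.124]
eef_rot: [2.641, 0.041, 1.559]
ft_force: [-0.2, 0.4, -0.4]
grip_width: 0.0549
finger_force: 0.0
```

move_arm(
  moves=[
    {"claw":-0.5,"xyz":[0,0,0],"yaw":0},
    {"claw":-0.7,"xyz":[0,0,0],"yaw":0},
    {"claw":-0.8,"xyz":[0,0,0],"yaw":0},
    {"claw":-0.8,"xyz":[0,0,0],"yaw":0},
    {"claw":-0.8,"xyz":[0,0,0],"yaw":0},
    {"claw":-0.8,"xyz":[0,0,0],"yaw":0},
    {"claw":-0.8,"xyz":[0,0,0],"yaw":0},
    {"claw":-0.8,"xyz":[0,0,0],"yaw":0},
  ],
)

```text
time: 22.7
tool_pos: [0.5906, 0.0363, 0.1217]
eef_rot: [2.646, 0.041, 1.56]
ft_force: [-7.4, -1.0, 3.2]
grip_width: 0.0215
finger_force: 29.9
```

```bash
cat >> h.py <<'E'
def crank(s,zt=None): # crank angle from TCP (pinch along tool z 19mm back): in clamp frame
    A=Ro.from_euler('xyz',s['eef_rot']);g=s['tool_pos']-.019*A.apply([0,0,1])
    q=RC.inv().apply(g-C0)-np.array([0,.11,.105])
    e1=np.array([.866,0,.5]);ax=np.array([-.5,0,.866])
    a,b,c=q@e1,-q[1],q@ax
    return np.arctan2(b,a)%(2*np.pi),np.hypot(a,b),c-.0125
E
python3 -c "
from h import *;from plant import r
s=r.read_state();print(s['time'],s['tool_pos'],s['eef_rot'],s['grip_width'],s['finger_force'],s['ft_force'],crank(s))
A=Ro.from_euler('xyz',s['eef_rot'])
print('e1,e2,axis in tool axes',A.inv().apply(RC.apply([.866,0,.5])).round(3),A.inv().apply(RC.apply([0,-1,0])).round(3),A.inv().apply(RC.apply([-.5,0,.866])).round(3))
"
```

```text
22.7 [0.59057448 0.03626531 0.12166405] [2.64606026 0.0408326  1.56007548] 0.02148501474145043 29.942959249019623 [-7.44515017 -0.98595077  3.15152032] (np.float64(1.660522175516541), np.float64(0.04490195246192412), np.float64(0.02834870451285214))
e1,e2,axis in tool axes [-0.017  0.999 -0.028] [-0.999 -0.016  0.038] [-0.037 -0.028 -0.999]
```

```bash
python3 -c "
from h import *
for n in('top','scene'):
  W=np.load(n+'W.npy').reshape(-1,3)
  for z0 in np.arange(.06,.40,.04):
    q=W[(W[:,0]>.63)&(W[:,0]<.78)&(W[:,1]>.03)&(W[:,1]<.16)&(W[:,2]>z0)&(W[:,2]<z0+.04)]
    if len(q):print(n,round(z0,2),len(q),q.min(0).round(3),q.max(0).round(3))
P=lambda t:.045*(np.cos(t)*np.array([-.017,.999,-.028])+np.sin(t)*np.array([-.999,-.016,.038]))
for a,b in((1.66,np.pi),(np.pi,1.5*np.pi),(1.5*np.pi,2*np.pi),(2*np.pi,2.5*np.pi),(2.5*np.pi,3*np.pi)):
  print([((P(a+(b-a)*i/8)-P(a))*1000).round(1).tolist() for i in range(1,9)])
"
```

```text
top 0.06 91 [0.63  0.047 0.067] [0.67  0.114 0.099]
top 0.1 67 [0.63  0.059 0.1  ] [0.686 0.101 0.14 ]
top 0.14 15 [0.682 0.075 0.14 ] [0.69  0.086 0.179]
top 0.18 16 [0.683 0.075 0.181] [0.689 0.086 0.218]
top 0.22 8 [0.682 0.075 0.223] [0.687 0.084 0.241]
top 0.38 1294 [0.633 0.031 0.386] [0.725 0.13  0.408]
scene 0.06 48 [0.631 0.046 0.062] [0.667 0.093 0.1  ]
scene 0.1 53 [0.63  0.072 0.1  ] [0.693 0.091 0.139]
scene 0.14 29 [0.681 0.076 0.143] [0.689 0.088 0.179]
scene 0.18 31 [0.683 0.075 0.181] [0.692 0.085 0.219]
scene 0.22 38 [0.679 0.075 0.222] [0.692 0.087 0.259]
scene 0.26 34 [0.682 0.076 0.26 ] [0.691 0.087 0.299]
scene 0.3 41 [0.68  0.074 0.302] [0.691 0.086 0.339]
scene 0.34 1 [0.683 0.084 0.342] [0.683 0.084 0.342]
scene 0.38 729 [0.631 0.03  0.381] [0.724 0.131 0.405]
[[1.6, -8.2, 0.2], [4.8, -15.9, 0.3], [9.2, -22.9, 0.3], [14.9, -28.9, 0.3], [21.6, -33.9, 0.2], [29.1, -37.4, -0.0], [37.2, -39.6, -0.3], [45.5, -40.2, -0.6]]
[[8.8, 1.0, -0.4], [17.1, 3.7, -0.8], [24.8, 8.0, -1.2], [31.6, 13.7, -1.6], [37.0, 20.6, -2.0], [41.1, 28.4, -2.4], [43.5, 36.9, -2.7], [44.2, 45.7, -3.0]]
[[-1.0, 8.8, -0.2], [-3.7, 17.1, -0.4], [-8.0, 24.9, -0.4], [-13.7, 31.6, -0.4], [-20.6, 37.1, -0.3], [-28.5, 41.1, -0.1], [-36.9, 43.5, 0.1], [-45.7, 44.2, 0.4]]
[[-8.8, -1.0, 0.4], [-17.1, -3.7, 0.8], [-24.8, -8.0, 1.2], [-31.6, -13.7, 1.6], [-37.0, -20.6, 2.0], [-41.1, -28.4, 2.4], [-43.5, -36.9, 2.7], [-44.2, -45.7, 3.0]]
[[1.0, -8.8, 0.2], [3.7, -17.1, 0.4], [8.0, -24.9, 0.4], [13.7, -31.6, 0.4], [20.6, -37.1, 0.3], [28.5, -41.1, 0.1], [36.9, -43.5, -0.1], [45.7, -44.2, -0.4]]
```

The lamp rod stands at x≈0.680, and at the far side the wide gripper body would pass within about 6 mm of it. I'll yaw the gripper about the free sleeve first for clearance.

move_arm(
  moves=[
    {"claw":-0.8,"xyz":[0,-0.001,0],"yaw":8},
    {"claw":-0.8,"xyz":[0,-0.002,0],"yaw":16},
    {"claw":-0.8,"xyz":[0,-0.002,0],"yaw":24},
    {"claw":-0.8,"xyz":[0,-0.002,0],"yaw":32},
    {"claw":-0.8,"xyz":[0,-0.002,0],"yaw":40},
    {"claw":-0.8,"xyz":[0,-0.002,0],"yaw":48},
    {"claw":-0.8,"xyz":[0,-0.002,0],"yaw":56},
    {"claw":-0.8,"xyz":[0,-0.002,0],"yaw":64},
  ],
)

```text
time: 23.5
tool_pos: [0.59, 0.0366, 0.1216]
eef_rot: [2.872, -0.426, 0.506]
ft_force: [0.2, 1.8, 1.6]
grip_width: 0.0215
finger_force: 30.0
```

```bash
cat >> h.py <<'E'
def rep(s):
    A=Ro.from_euler('xyz',s['eef_rot']);t,rad,h=crank(s)
    f=RC.inv().apply(s['ft_force']);e1=np.array([.866,0,.5]);e2=np.array([0,-1.,0]);ax=np.array([-.5,0,.866])
    er=np.cos(t)*e1+np.sin(t)*e2;et=-np.sin(t)*e1+np.cos(t)*e2
    print('t',round(s['time'],2),'th',round(t,3),'rad',round(rad*1e3,1),'h',round(h*1e3,1),'F tan/rad/ax',[round(float(f@v),1) for v in(et,er,ax)],'grip',round(s['grip_width'],4),round(float(s['finger_force']),1))
    return A
def path(A,a,b,n=8):
    B=A.inv()*RC
    e1=B.apply([.866,0,.5]);e2=B.apply([0,-1,0]);P=lambda t:.045*(np.cos(t)*e1+np.sin(t)*e2)
    print([((P(a+(b-a)*i/n)-P(a))*1000).round(1).tolist() for i in range(1,n+1)])
E
python3 -c "
from h import *;from plant import r
s=r.read_state();A=rep(s);print(s['joint_positions'],A.as_euler('xyz'))
H=np.pi/2
path(A,1.66,3.14)
for k in(2,3,4,5):path(A,k*H,k*H+H)
"
```

```text
t 23.5 th 1.675 rad 44.6 h 28.6 F tan/rad/ax [-0.7, -1.8, 1.3] grip 0.0215 30.0
[-0.16343757 -0.04664729  2.09055588  0.06717824  0.60048059  0.9145049 ] [ 2.87185427 -0.42578142  0.50570178]
[[-6.6, -5.0, 0.2], [-12.2, -11.1, 0.2], [-16.6, -18.2, 0.3], [-19.6, -26.0, 0.2], [-21.2, -34.1, 0.1], [-21.2, -42.4, -0.1], [-19.6, -50.6, -0.3], [-16.6, -58.4, -0.6]]
[[4.7, -7.5, -0.3], [10.8, -13.9, -0.7], [17.9, -19.0, -1.1], [26.0, -22.5, -1.5], [34.6, -24.5, -1.9], [43.4, -24.7, -2.2], [52.1, -23.2, -2.5], [60.3, -20.1, -2.8]]
[[7.5, 4.7, -0.2], [13.9, 10.8, -0.3], [19.0, 18.0, -0.4], [22.6, 26.0, -0.3], [24.5, 34.6, -0.2], [24.7, 43.4, -0.0], [23.3, 52.1, 0.2], [20.1, 60.4, 0.5]]
[[-4.7, 7.5, 0.3], [-10.8, 13.9, 0.7], [-17.9, 19.0, 1.1], [-26.0, 22.5, 1.5], [-34.6, 24.5, 1.9], [-43.4, 24.7, 2.2], [-52.1, 23.2, 2.5], [-60.3, 20.1, 2.8]]
[[-7.5, -4.7, 0.2], [-13.9, -10.8, 0.3], [-19.0, -18.0, 0.4], [-22.6, -26.0, 0.3], [-24.5, -34.6, 0.2], [-24.7, -43.4, 0.0], [-23.3, -52.1, -0.2], [-20.1, -60.4, -0.5]]
```

move_arm(
  moves=[
    {"claw":-0.8,"xyz":[-0.0066,-0.005,0],"yaw":0},
    {"claw":-0.8,"xyz":[-0.0122,-0.0111,0.0002],"yaw":0},
    {"claw":-0.8,"xyz":[-0.0166,-0.0182,0.0002],"yaw":0},
    {"claw":-0.8,"xyz":[-0.0196,-0.026,0.0002],"yaw":0},
    {"claw":-0.8,"xyz":[-0.0212,-0.0341,0],"yaw":0},
    {"claw":-0.8,"xyz":[-0.0212,-0.0424,-0.0001],"yaw":0},
    {"claw":-0.8,"xyz":[-0.0196,-0.0506,-0.0003],"yaw":0},
    {"claw":-0.8,"xyz":[-0.0166,-0.0584,-0.0006],"yaw":0},
  ],
)

```text
time: 24.3
tool_pos: [0.5544, 0.0798, 0.1007]
eef_rot: [2.866, -0.422, 0.514]
ft_force: [0.2, -7.7, 1.2]
grip_width: 0.0215
finger_force: 30.0
```

```bash
python3 -c "
from h import *;from plant import r
rep(r.read_state())"
```

```text
t 24.3 th 3.112 rad 46.1 h 28.4 F tan/rad/ax [-7.7, -0.6, 0.9] grip 0.0215 30.0
```

move_arm(
  moves=[
    {"claw":-0.8,"xyz":[0.0047,-0.0075,-0.0003],"yaw":0},
    {"claw":-0.8,"xyz":[0.0108,-0.0139,-0.0007],"yaw":0},
    {"claw":-0.8,"xyz":[0.0179,-0.019,-0.0011],"yaw":0},
    {"claw":-0.8,"xyz":[0.026,-0.0225,-0.0015],"yaw":0},
    {"claw":-0.8,"xyz":[0.0346,-0.0245,-0.0019],"yaw":0},
    {"claw":-0.8,"xyz":[0.0434,-0.0247,-0.0022],"yaw":0},
    {"claw":-0.8,"xyz":[0.0521,-0.0232,-0.0025],"yaw":0},
    {"claw":-0.8,"xyz":[0.0603,-0.0201,-0.0028],"yaw":0},
  ],
)

```text
time: 25.1
tool_pos: [0.5904, 0.1264, 0.1209]
eef_rot: [2.872, -0.416, 0.512]
ft_force: [-14.2, 0.3, 8.1]
grip_width: 0.0218
finger_force: 30.0
```

```bash
python3 -c "
from h import *;from plant import r
rep(r.read_state())"
```

```text
t 25.1 th 4.603 rad 45.7 h 28.1 F tan/rad/ax [-8.2, 1.1, 14.2] grip 0.0218 30.0
```

move_arm(
  moves=[
    {"claw":-0.8,"xyz":[0.0075,0.0047,-0.0002],"yaw":0},
    {"claw":-0.8,"xyz":[0.0139,0.0108,-0.0003],"yaw":0},
    {"claw":-0.8,"xyz":[0.019,0.018,-0.0004],"yaw":0},
    {"claw":-0.8,"xyz":[0.0226,0.026,-0.0003],"yaw":0},
    {"claw":-0.8,"xyz":[0.0245,0.0346,-0.0002],"yaw":0},
    {"claw":-0.8,"xyz":[0.0247,0.0434,0],"yaw":0},
    {"claw":-0.8,"xyz":[0.0233,0.0521,0.0002],"yaw":0},
    {"claw":-0.8,"xyz":[0.0201,0.0604,0.0005],"yaw":0},
  ],
)

```text
time: 25.9
tool_pos: [0.6323, 0.0828, 0.1459]
eef_rot: [2.871, -0.425, 0.514]
ft_force: [-0.6, 7.5, 2.1]
grip_width: 0.0216
finger_force: 30.1
```

```bash
python3 -c "
from h import *;from plant import r
s=r.read_state();rep(s);print(s['joint_positions'],s['tool_pos'],s['eef_rot'])"
```

```text
t 25.9 th 6.237 rad 43.9 h 28.7 F tan/rad/ax [-7.5, 0.9, 2.1] grip 0.0216 30.1
[-0.05242025  0.04671991  1.9427179  -0.02101573  0.65297036  1.07695716] [0.63226776 0.08277298 0.14592875] [ 2.87075662 -0.42494582  0.51362703]
```

The far side is clear of the lamp, and the winding force is a steady 7.5–8 N.

move_arm(
  moves=[
    {"claw":-0.8,"xyz":[-0.0047,0.0075,0.0003],"yaw":0},
    {"claw":-0.8,"xyz":[-0.0108,0.0139,0.0007],"yaw":0},
    {"claw":-0.8,"xyz":[-0.0179,0.019,0.0011],"yaw":0},
    {"claw":-0.8,"xyz":[-0.026,0.0225,0.0015],"yaw":0},
    {"claw":-0.8,"xyz":[-0.0346,0.0245,0.0019],"yaw":0},
    {"claw":-0.8,"xyz":[-0.0434,0.0247,0.0022],"yaw":0},
    {"claw":-0.8,"xyz":[-0.0521,0.0232,0.0025],"yaw":0},
    {"claw":-0.8,"xyz":[-0.0603,0.0201,0.0028],"yaw":0},
  ],
)

```text
time: 26.7
tool_pos: [0.595, 0.0364, 0.1248]
eef_rot: [2.866, -0.428, 0.514]
ft_force: [10.9, 6.1, -4.5]
grip_width: 0.0213
finger_force: 30.0
```

move_arm(
  moves=[
    {"claw":-0.8,"xyz":[-0.0075,-0.0047,0.0002],"yaw":0},
    {"claw":-0.8,"xyz":[-0.0139,-0.0108,0.0003],"yaw":0},
    {"claw":-0.8,"xyz":[-0.019,-0.018,0.0004],"yaw":0},
    {"claw":-0.8,"xyz":[-0.0226,-0.026,0.0003],"yaw":0},
    {"claw":-0.8,"xyz":[-0.0245,-0.0346,0.0002],"yaw":0},
    {"claw":-0.8,"xyz":[-0.0247,-0.0434,0],"yaw":0},
    {"claw":-0.8,"xyz":[-0.0233,-0.0521,-0.0002],"yaw":0},
    {"claw":-0.8,"xyz":[-0.0201,-0.0604,-0.0005],"yaw":0},
  ],
)

```text
time: 27.5
tool_pos: [0.5545, 0.0798, 0.1008]
eef_rot: [2.866, -0.422, 0.514]
ft_force: [0.9, -7.1, 0.7]
grip_width: 0.0216
finger_force: 30.0
```

```bash
python3 -c "
from h import *;from plant import r
s=r.read_state();rep(s);print(s['joint_positions'],s['tool_pos'],s['eef_rot'])
p=r.camera_params('wrist');im,d=r.get_image('wrist');np.savez('w5.npz',im=im,d=d,**p);cv2.imwrite('pics/w5.png',im)"
```

```text
t 27.5 th 3.112 rad 46.1 h 28.5 F tan/rad/ax [-7.1, -0.9, 0.1] grip 0.0216 30.0
[-0.06570684 -0.08673171  2.17630048 -0.02278466  0.55241676  1.06674225] [0.55446064 0.07981587 0.10077191] [ 2.86554869 -0.42220678  0.51420895]
```

View pics/w5.png

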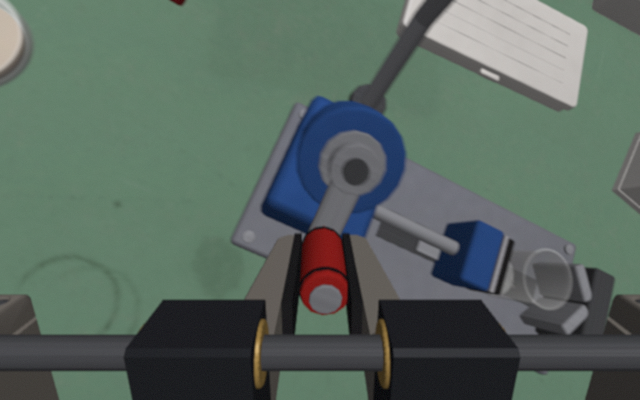

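The sleeve is held. The pad is behind the still-upright beaker (rim at (548,278)), with the V jaw a short way ahead of it. Continuing, with slower steps once contact becomes possible.

move_arm(
  moves=[
    {"claw":-0.8,"xyz":[0.0047,-0.0075,-0.0003],"yaw":0},
    {"claw":-0.8,"xyz":[0.0108,-0.0139,-0.0007],"yaw":0},
    {"claw":-0.8,"xyz":[0.0179,-0.019,-0.0011],"yaw":0},
    {"claw":-0.8,"xyz":[0.026,-0.0225,-0.0015],"yaw":0},
    {"claw":-0.8,"xyz":[0.0346,-0.0245,-0.0019],"yaw":0},
    {"claw":-0.8,"xyz":[0.0434,-0.0247,-0.0022],"yaw":0},
    {"claw":-0.8,"xyz":[0.0521,-0.0232,-0.0025],"yaw":0},
    {"claw":-0.8,"xyz":[0.0603,-0.0201,-0.0028],"yaw":0},
  ],
)

```text
time: 28.35
tool_pos: [0.5904, 0.1264, 0.121]
eef_rot: [2.872, -0.416, 0.512]
ft_force: [-14.2, 0.1, 8.5]
grip_width: 0.0214
finger_force: 30.0
```

```bash
python3 -c "
from h import *;from plant import r
s=r.read_state();A=rep(s);H=np.pi/2
for k in(6,7,8,9):
  for j in(0,.5):path(A,k*H/1+H+j*H,k*H+H+(j+.5)*H) if 0 else path(A,(k+1+j)*H,(k+1.5+j)*H)
"
```

```text
t 28.35 th 4.603 rad 45.7 h 28.1 F tan/rad/ax [-8.0, 0.9, 14.4] grip 0.0214 30.0
[[3.8, 2.2, -0.1], [7.4, 4.8, -0.3], [10.7, 7.7, -0.4], [13.8, 10.9, -0.4], [16.5, 14.4, -0.5], [18.8, 18.1, -0.6], [20.8, 22.1, -0.6], [22.3, 26.2, -0.6]]
[[1.2, 4.3, 0.0], [1.9, 8.6, 0.1], [2.2, 13.0, 0.1], [2.1, 17.4, 0.2], [1.5, 21.8, 0.3], [0.5, 26.1, 0.5], [-0.9, 30.3, 0.6], [-2.7, 34.3, 0.8]]
[[-2.2, 3.8, 0.2], [-4.8, 7.4, 0.4], [-7.7, 10.7, 0.6], [-10.9, 13.8, 0.8], [-14.4, 16.5, 1.0], [-18.1, 18.8, 1.2], [-22.0, 20.8, 1.4], [-26.2, 22.3, 1.6]]
[[-4.3, 1.2, 0.2], [-8.6, 1.9, 0.4], [-13.0, 2.2, 0.7], [-17.4, 2.0, 0.9], [-21.8, 1.5, 1.1], [-26.1, 0.5, 1.2], [-30.3, -0.9, 1.4], [-34.3, -2.7, 1.6]]
[[-3.8, -2.2, 0.1], [-7.4, -4.8, 0.3], [-10.7, -7.7, 0.4], [-13.8, -10.9, 0.4], [-16.5, -14.4, 0.5], [-18.8, -18.1, 0.6], [-20.8, -22.1, 0.6], [-22.3, -26.2, 0.6]]
[[-1.2, -4.3, -0.0], [-1.9, -8.6, -0.1], [-2.2, -13.0, -0.1], [-2.1, -17.4, -0.2], [-1.5, -21.8, -0.3], [-0.5, -26.1, -0.5], [0.9, -30.3, -0.6], [2.7, -34.3, -0.8]]
[[2.2, -3.8, -0.2], [4.8, -7.4, -0.4], [7.7, -10.7, -0.6], [10.9, -13.8, -0.8], [14.4, -16.5, -1.0], [18.1, -18.8, -1.2], [22.0, -20.8, -1.4], [26.2, -22.3, -1.6]]
[[4.3, -1.2, -0.2], [8.6, -1.9, -0.4], [13.0, -2.2, -0.7], [17.4, -2.0, -0.9], [21.8, -1.5, -1.1], [26.1, -0.5, -1.2], [30.3, 0.9, -1.4], [34.3, 2.7, -1.6]]
```

move_arm(
  moves=[
    {"claw":-0.8,"xyz":[0.0038,0.0022,-0.0001],"yaw":0},
    {"claw":-0.8,"xyz":[0.0074,0.0048,-0.0002],"yaw":0},
    {"claw":-0.8,"xyz":[0.0107,0.0077,-0.0002],"yaw":0},
    {"claw":-0.8,"xyz":[0.0138,0.0109,-0.0003],"yaw":0},
    {"claw":-0.8,"xyz":[0.0165,0.0144,-0.0003],"yaw":0},
    {"claw":-0.8,"xyz":[0.0188,0.0181,-0.0003],"yaw":0},
    {"claw":-0.8,"xyz":[0.0208,0.0221,-0.0003],"yaw":0},
    {"claw":-0.8,"xyz":[0.0223,0.0262,-0.0003],"yaw":0},
  ],
)

```text
time: 29.15
tool_pos: [0.6196, 0.1148, 0.1383]
eef_rot: [2.873, -0.423, 0.513]
ft_force: [-4.9, 8.8, 4.9]
grip_width: 0.0211
finger_force: 30.1
```

```bash
python3 -c "
from h import *;from plant import r
rep(r.read_state())"
```

```text
t 29.15 th 5.418 rad 44.6 h 28.5 F tan/rad/ax [-7.0, 5.5, 6.7] grip 0.0211 30.1
```

move_arm(
  moves=[
    {"claw":-0.8,"xyz":[0.0011,0.0043,0],"yaw":0},
    {"claw":-0.8,"xyz":[0.0018,0.0086,0.0001],"yaw":0},
    {"claw":-0.8,"xyz":[0.0021,0.013,0.0001],"yaw":0},
    {"claw":-0.8,"xyz":[0.0019,0.0174,0.0002],"yaw":0},
    {"claw":-0.8,"xyz":[0.0013,0.0218,0.0003],"yaw":0},
    {"claw":-0.8,"xyz":[0.0002,0.0261,0.0005],"yaw":0},
    {"claw":-0.8,"xyz":[-0.0012,0.0303,0.0006],"yaw":0},
    {"claw":-0.8,"xyz":[-0.0024,0.0342,0.0008],"yaw":0},
  ],
)

```text
time: 29.95
tool_pos: [0.6322, 0.0826, 0.1459]
eef_rot: [2.871, -0.425, 0.513]
ft_force: [-0.2, 8.5, 2.3]
grip_width: 0.0217
finger_force: 30.1
```

```bash
python3 -c "
from h import *;from plant import r
s=r.read_state();rep(s)
p=r.camera_params('wrist');im,d=r.get_image('wrist');np.savez('w6.npz',im=im,d=d,**p)
for th,c in((12.5,(0,255,0)),):
  pass
q=[proj(p,cw([0,-.093+k,.069])) for k in(-.007,0,.007)];print(q)
im=im[150:400,340:640];cv2.imwrite('pics/w6.png',cv2.resize(im,None,fx=2.4,fy=2.4,interpolation=2))"
```

```text
t 29.95 th 6.24 rad 43.9 h 28.7 F tan/rad/ax [-8.4, 1.3, 2.1] grip 0.0217 30.1
[array([509.96346737, 378.9503874 ]), array([503.24361482, 376.12472271]), array([496.47001603, 373.27645799])]
```

View pics/w6.png

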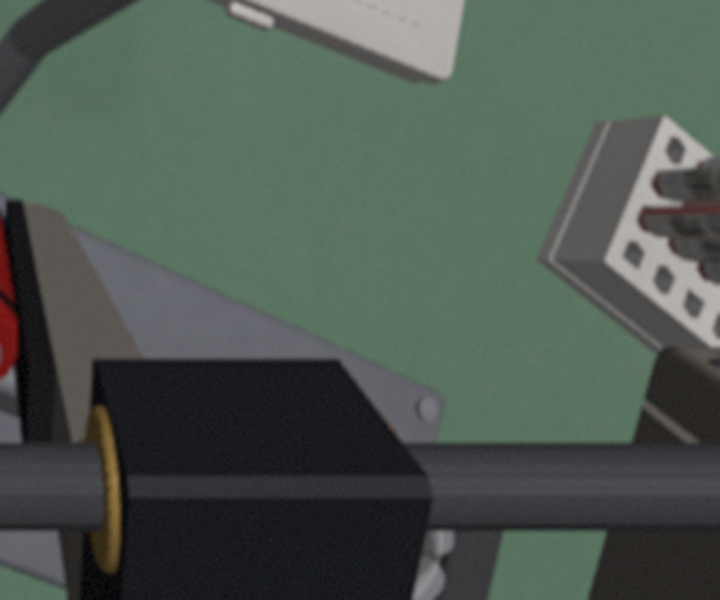

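```bash
python3 -c "
from h import *;from plant import r
A=rep(r.read_state());a=2*np.pi
for k in range(6):path(A,a+.4*k,a+.4*k+.4)
"
```

```text
t 30.0 th 6.255 rad 43.9 h 28.7 F tan/rad/ax [-6.5, 0.7, 2.1] grip 0.0217 30.1
[[-1.1, 2.0, 0.1], [-2.2, 3.9, 0.2], [-3.5, 5.8, 0.2], [-4.8, 7.6, 0.3], [-6.3, 9.3, 0.4], [-7.8, 10.9, 0.5], [-9.4, 12.5, 0.6], [-11.1, 14.0, 0.7]]
[[-1.8, 1.4, 0.1], [-3.6, 2.7, 0.2], [-5.5, 3.9, 0.3], [-7.4, 5.1, 0.4], [-9.4, 6.1, 0.5], [-11.5, 7.0, 0.6], [-13.5, 7.8, 0.7], [-15.7, 8.6, 0.8]]
[[-2.2, 0.6, 0.1], [-4.4, 1.1, 0.2], [-6.6, 1.5, 0.3], [-8.8, 1.8, 0.4], [-11.0, 2.0, 0.5], [-13.3, 2.0, 0.5], [-15.5, 1.9, 0.6], [-17.8, 1.8, 0.7]]
[[-2.2, -0.3, 0.1], [-4.4, -0.7, 0.2], [-6.6, -1.2, 0.2], [-8.8, -1.8, 0.3], [-10.9, -2.5, 0.4], [-13.0, -3.3, 0.4], [-15.1, -4.3, 0.5], [-17.1, -5.3, 0.5]]
[[-1.9, -1.1, 0.1], [-3.8, -2.4, 0.1], [-5.7, -3.7, 0.1], [-7.4, -5.1, 0.2], [-9.1, -6.6, 0.2], [-10.7, -8.1, 0.2], [-12.2, -9.8, 0.3], [-13.7, -11.5, 0.3]]
[[-1.4, -1.8, 0.0], [-2.6, -3.7, 0.0], [-3.8, -5.6, 0.0], [-4.9, -7.6, 0.0], [-5.8, -9.6, 0.0], [-6.7, -11.7, 0.0], [-7.5, -13.8, 0.0], [-8.1, -15.9, -0.0]]
```

move_arm(
  moves=[
    {"claw":-0.8,"xyz":[-0.0011,0.002,0.0001],"yaw":0},
    {"claw":-0.8,"xyz":[-0.0022,0.0039,0.0002],"yaw":0},
    {"claw":-0.8,"xyz":[-0.0035,0.0058,0.0002],"yaw":0},
    {"claw":-0.8,"xyz":[-0.0048,0.0076,0.0003],"yaw":0},
    {"claw":-0.8,"xyz":[-0.0063,0.0093,0.0004],"yaw":0},
    {"claw":-0.8,"xyz":[-0.0078,0.0109,0.0005],"yaw":0},
    {"claw":-0.8,"xyz":[-0.0094,0.0125,0.0006],"yaw":0},
    {"claw":-0.8,"xyz":[-0.0111,0.014,0.0007],"yaw":0},
  ],
)

```text
time: 30.8
tool_pos: [0.6295, 0.065, 0.1445]
eef_rot: [2.87, -0.426, 0.514]
ft_force: [2.3, 7.4, -0.1]
grip_width: 0.0221
finger_force: 30.1
```

```bash
python3 -c "
from h import *;from plant import r
rep(r.read_state())"
```

```text
t 30.8 th 0.369 rad 43.8 h 28.8 F tan/rad/ax [-7.6, -0.8, -1.2] grip 0.0221 30.1
```

move_arm(
  moves=[
    {"claw":-0.8,"xyz":[-0.0018,0.0014,0.0001],"yaw":0},
    {"claw":-0.8,"xyz":[-0.0036,0.0027,0.0002],"yaw":0},
    {"claw":-0.8,"xyz":[-0.0055,0.0039,0.0003],"yaw":0},
    {"claw":-0.8,"xyz":[-0.0074,0.0051,0.0004],"yaw":0},
    {"claw":-0.8,"xyz":[-0.0094,0.0061,0.0005],"yaw":0},
    {"claw":-0.8,"xyz":[-0.0115,0.007,0.0006],"yaw":0},
    {"claw":-0.8,"xyz":[-0.0135,0.0078,0.0007],"yaw":0},
    {"claw":-0.8,"xyz":[-0.0157,0.0086,0.0008],"yaw":0},
  ],
)

```text
time: 31.6
tool_pos: [0.621, 0.0499, 0.1397]
eef_rot: [2.869, -0.427, 0.514]
ft_force: [5.3, 6.8, -0.4]
grip_width: 0.0219
finger_force: 30.0
```

```bash
python3 -c "
from h import *;from plant import r
rep(r.read_state())"
```

```text
t 31.6 th 0.781 rad 43.9 h 28.8 F tan/rad/ax [-7.9, -1.7, -3.0] grip 0.0219 30.0
```

move_arm(
  moves=[
    {"claw":-0.8,"xyz":[-0.0022,0.0006,0.0001],"yaw":0},
    {"claw":-0.8,"xyz":[-0.0044,0.0011,0.0002],"yaw":0},
    {"claw":-0.8,"xyz":[-0.0066,0.0015,0.0003],"yaw":0},
    {"claw":-0.8,"xyz":[-0.0088,0.0018,0.0004],"yaw":0},
    {"claw":-0.8,"xyz":[-0.011,0.002,0.0005],"yaw":0},
    {"claw":-0.8,"xyz":[-0.0133,0.002,0.0005],"yaw":0},
    {"claw":-0.8,"xyz":[-0.0155,0.0019,0.0006],"yaw":0},
    {"claw":-0.8,"xyz":[-0.0178,0.0018,0.0007],"yaw":0},
  ],
)

```text
time: 32.4
tool_pos: [0.6084, 0.04, 0.1325]
eef_rot: [2.867, -0.428, 0.514]
ft_force: [8.7, 5.5, -0.9]
grip_width: 0.0215
finger_force: 30.0
```

```bash
python3 -c "
from h import *;from plant import r
s=r.read_state();rep(s)
p=r.camera_params('wrist');im,d=r.get_image('wrist');np.savez('w7.npz',im=im,d=d,**p);cv2.imwrite('pics/w7.png',im)
b=r.camera_params('top');im,d=r.get_image('top');np.savez('top1.npz',im=im,d=d,**b)"
```

```text
t 32.4 th 1.184 rad 44.2 h 28.8 F tan/rad/ax [-8.6, -2.5, -5.1] grip 0.0215 30.0
```

move_arm(
  moves=[
    {"claw":-0.8,"xyz":[-0.0022,-0.0003,0.0001],"yaw":0},
    {"claw":-0.8,"xyz":[-0.0044,-0.0007,0.0002],"yaw":0},
    {"claw":-0.8,"xyz":[-0.0066,-0.0012,0.0002],"yaw":0},
    {"claw":-0.8,"xyz":[-0.0088,-0.0018,0.0003],"yaw":0},
    {"claw":-0.8,"xyz":[-0.0109,-0.0025,0.0004],"yaw":0},
    {"claw":-0.8,"xyz":[-0.013,-0.0033,0.0004],"yaw":0},
    {"claw":-0.8,"xyz":[-0.0151,-0.0043,0.0005],"yaw":0},
    {"claw":-0.8,"xyz":[-0.0171,-0.0053,0.0005],"yaw":0},
  ],
)

```text
time: 33.3
tool_pos: [0.594, 0.0364, 0.1243]
eef_rot: [2.865, -0.429, 0.514]
ft_force: [13.7, 3.3, -5.6]
grip_width: 0.0213
finger_force: 30.0
```

```bash
python3 -c "
from h import *;from plant import r
s=r.read_state();A=rep(s)
a=14.1664
path(A,a,a+.2);path(A,a,a+.4)"
```

```text
t 33.3 th 1.568 rad 44.5 h 28.9 F tan/rad/ax [-9.1, -3.4, -11.7] grip 0.0213 30.0
[[-1.0, -0.6, 0.0], [-1.9, -1.1, 0.0], [-2.9, -1.7, 0.1], [-3.8, -2.4, 0.1], [-4.8, -3.0, 0.1], [-5.7, -3.7, 0.1], [-6.5, -4.4, 0.1], [-7.4, -5.1, 0.1]]
[[-1.9, -1.1, 0.0], [-3.8, -2.4, 0.1], [-5.7, -3.7, 0.1], [-7.4, -5.1, 0.1], [-9.1, -6.6, 0.1], [-10.7, -8.1, 0.2], [-12.2, -9.8, 0.2], [-13.7, -11.5, 0.2]]
```

move_arm(
  moves=[
    {"claw":-0.8,"xyz":[-0.001,-0.0006,0],"yaw":0},
    {"claw":-0.8,"xyz":[-0.0019,-0.0011,0],"yaw":0},
    {"claw":-0.8,"xyz":[-0.0029,-0.0017,0.0001],"yaw":0},
    {"claw":-0.8,"xyz":[-0.0038,-0.0024,0.0001],"yaw":0},
    {"claw":-0.8,"xyz":[-0.0048,-0.003,0.0001],"yaw":0},
    {"claw":-0.8,"xyz":[-0.0057,-0.0037,0.0001],"yaw":0},
    {"claw":-0.8,"xyz":[-0.0065,-0.0044,0.0001],"yaw":0},
    {"claw":-0.8,"xyz":[-0.0074,-0.0051,0.0001],"yaw":0},
  ],
)

```text
time: 34.1
tool_pos: [0.5868, 0.0371, 0.1203]
eef_rot: [2.864, -0.43, 0.515]
ft_force: [16.0, 1.1, -8.3]
grip_width: 0.0216
finger_force: 30.0
```

```bash
python3 -c "
from h import *;from plant import r
s=r.read_state();A=rep(s)
p=r.camera_params('wrist');im,d=r.get_image('wrist');np.savez('w8.npz',im=im,d=d,**p);cv2.imwrite('pics/w8.png',im)
for y in(-.10,-.093,-.086):print(y,proj(p,cw([0,y,.069])).round(1),proj(p,cw([0,y,.015])).round(1))
print('pad top', proj(p,cw([0,.005-.00573*14.33,.055])).round(1))
a=14.3664
path(A,a,a+.2)"
```

```text
t 34.1 th 1.755 rad 44.7 h 29.0 F tan/rad/ax [-9.3, -2.9, -15.2] grip 0.0216 30.0
-0.1 [502.1 312. ] [458.4 301.6]
-0.093 [494.8 308.6] [452.1 298.8]
-0.086 [487.5 305.3] [445.8 296. ]
pad top [466.2 298.4]
[[-0.9, -0.7, 0.0], [-1.7, -1.5, 0.0], [-2.5, -2.3, 0.0], [-3.3, -3.1, 0.0], [-4.1, -3.9, 0.0], [-4.8, -4.7, 0.0], [-5.5, -5.6, 0.0], [-6.3, -6.4, 0.0]]
```

View pics/w8.png

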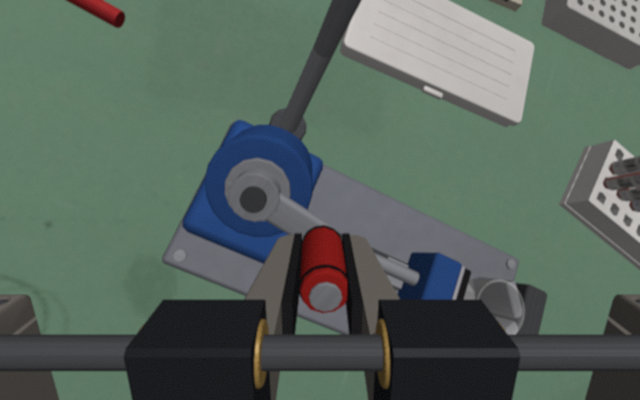

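The beaker is upright, rim centred at about (499,305), with the pad against it and the V jaw behind. That puts contact near 13.9 rad. I'll add a little more to make the grip firm.

move_arm(
  moves=[
    {"claw":-0.8,"xyz":[0,0,0],"yaw":0},
    {"claw":-0.8,"xyz":[0,0,0],"yaw":0},
    {"claw":-0.8,"xyz":[0,0,0],"yaw":0},
    {"claw":-0.8,"xyz":[0,0,0],"yaw":0},
    {"claw":-0.8,"xyz":[-0.0017,-0.0015,0],"yaw":0},
    {"claw":-0.8,"xyz":[-0.0033,-0.0031,-0.0002],"yaw":0},
    {"claw":-0.8,"xyz":[-0.0048,-0.0047,-0.0004],"yaw":0},
    {"claw":-0.8,"xyz":[-0.0063,-0.0064,-0.0005],"yaw":0},
  ],
)

```text
time: 34.95
tool_pos: [0.579, 0.0395, 0.1159]
eef_rot: [2.863, -0.429, 0.514]
ft_force: [19.4, -1.1, -13.5]
grip_width: 0.0213
finger_force: 30.0
```

```bash
python3 - <<'E'
from h import *;from plant import r
s=r.read_state();A=rep(s)
# beaker displacement in clamp y between w7 and w8: rectify plane z=.069 and compare
def rect(f,z):
    p=np.load(f);ys=np.arange(-.125,-.05,.0005);xs=np.arange(-.03,.03,.0005)
    m=np.array([[proj(p,cw([x,y,z])) for y in ys] for x in xs],np.float32)
    return cv2.cvtColor(cv2.remap(p['im'],m[...,0],m[...,1],1),cv2.COLOR_BGR2GRAY),m
a,m=rect('w7.npz',.069);b,_=rect('w8.npz',.069)
t=np.hstack([a,b]);cv2.imwrite('rect.png',t)
for n in range(20,100,10):print(n,a[n,::6].tolist(),b[n,::6].tolist(),sep='\n')
E
```

```text
t 34.95 th 1.961 rad 44.9 h 29.2 F tan/rad/ax [-9.7, -2.9, -21.5] grip 0.0213 30.0
20
[26, 27, 27, 26, 26, 27, 27, 27, 26, 27, 29, 27, 35, 48, 51, 51, 51, 52, 51, 42, 27, 27, 25, 27, 26]
[75, 66, 34, 28, 29, 27, 28, 29, 29, 26, 26, 28, 29, 29, 29, 26, 30, 29, 27, 28, 30, 29, 30, 28, 30]
30
[26, 25, 26, 24, 25, 25, 27, 36, 47, 52, 51, 53, 52, 51, 44, 29, 28, 26, 26, 27, 26, 26, 27, 26, 26]
[68, 65, 62, 61, 48, 38, 30, 29, 29, 28, 27, 28, 27, 28, 28, 28, 29, 26, 28, 26, 28, 28, 29, 28, 29]
40
[27, 26, 32, 42, 50, 50, 50, 51, 51, 47, 33, 27, 26, 28, 26, 26, 28, 25, 25, 24, 26, 27, 26, 28, 24]
[53, 49, 56, 143, 141, 136, 119, 96, 56, 29, 30, 29, 28, 26, 30, 27, 29, 30, 29, 29, 28, 29, 28, 28, 27]
50
[52, 51, 51, 51, 48, 39, 29, 26, 25, 27, 26, 26, 24, 23, 27, 27, 28, 27, 27, 27, 24, 25, 25, 26, 26]
[62, 61, 93, 120, 131, 111, 97, 95, 92, 85, 74, 47, 28, 29, 28, 27, 29, 29, 29, 29, 28, 25, 52, 139, 62]
60
[40, 29, 25, 25, 25, 26, 28, 29, 27, 26, 26, 27, 27, 25, 26, 26, 27, 25, 26, 27, 27, 26, 27, 27, 27]
[61, 62, 105, 83, 85, 81, 81, 80, 78, 77, 76, 73, 72, 70, 53, 32, 29, 58, 114, 121, 109, 25, 55, 138, 61]
70
[50, 31, 26, 26, 27, 29, 27, 25, 28, 27, 26, 27, 27, 25, 26, 27, 25, 25, 27, 26, 27, 24, 27, 27, 27]
[60, 60, 104, 125, 122, 108, 81, 76, 75, 74, 72, 73, 70, 71, 69, 68, 90, 75, 109, 130, 119, 25, 52, 138, 61]
80
[49, 50, 62, 107, 50, 28, 26, 27, 28, 28, 27, 27, 26, 26, 27, 27, 29, 26, 26, 27, 26, 29, 26, 28, 25]
[62, 61, 81, 104, 118, 116, 109, 81, 71, 71, 70, 70, 70, 71, 71, 70, 97, 75, 76, 92, 92, 27, 52, 138, 60]
90
[60, 57, 56, 50, 112, 112, 101, 58, 28, 26, 27, 28, 27, 25, 27, 27, 26, 28, 28, 26, 26, 27, 27, 129, 67]
[63, 60, 60, 73, 85, 116, 113, 109, 85, 70, 72, 68, 70, 69, 72, 101, 80, 78, 79, 98, 98, 26, 49, 140, 62]
```

```bash
python3 - <<'E'
from h import *;from plant import r
p=r.camera_params('wrist');im,d=r.get_image('wrist');np.savez('w9.npz',im=im,d=d,**p)
A=rep(r.read_state())
for z in(.05,):
 for f,th in(('w4.npz',1.65),('w5.npz',9.41),('w8.npz',14.32),('w9.npz',14.53)):
    q=np.load(f);y0=.005-.00573*th;ys=np.arange(-.012,.022,.001);xs=np.arange(.004,.02,.002)
    m=np.array([[proj(q,cw([x,y0+y,z])) for y in ys] for x in xs],np.float32)
    g=cv2.cvtColor(cv2.remap(q['im'],m[...,0],m[...,1],1),cv2.COLOR_BGR2GRAY)
    c=-q['extrinsics'][:3,:3].T@q['extrinsics'][:3,3]
    print(f,z,'cam',c.round(3),m[0,0],m[-1,-1]);print(g.mean(0).astype(int).tolist())
E
```

```text
t 35.0 th 1.973 rad 45.0 h 29.1 F tan/rad/ax [-10.1, -3.5, -18.9] grip 0.0216 30.0
w4.npz 0.05 cam [0.455 0.126 0.365] [306.4476  237.26866] [317.9317  207.77475]
[114, 113, 114, 114, 114, 114, 114, 111, 102, 85, 60, 38, 27, 28, 43, 72, 106, 131, 135, 121, 96, 75, 64, 60, 62, 64, 66, 68, 69, 69, 69, 70, 70, 71]
w5.npz 0.05 cam [0.539 0.123 0.284] [517.862  268.7022] [489.38937 235.97556]
[94, 94, 95, 95, 95, 97, 99, 100, 98, 87, 69, 47, 30, 27, 36, 64, 98, 124, 134, 125, 103, 79, 65, 63, 64, 64, 65, 65, 65, 65, 65, 65, 64, 65]
w8.npz 0.05 cam [0.57  0.08  0.304] [475.4766 298.3142] [447.36    266.83084]
[77, 79, 85, 90, 95, 99, 103, 107, 111, 113, 106, 77, 42, 26, 25, 26, 34, 71, 119, 143, 134, 99, 67, 61, 62, 62, 62, 62, 62, 62, 62, 62, 62, 63]
w9.npz 0.05 cam [0.563 0.082 0.3  ] [485.1181 291.4101] [456.92752 259.7046 ]
[83, 77, 76, 79, 83, 88, 94, 98, 102, 107, 110, 104, 77, 41, 27, 27, 26, 35, 74, 121, 134, 105, 71, 62, 63, 62, 63, 63, 63, 63, 63, 63, 63, 63]
```

```bash
python3 - <<'E'
from h import *;from plant import r
A=rep(r.read_state());path(A,14.5664,14.5664+.3)
E
```

```text
t 35.0 th 1.973 rad 45.0 h 29.1 F tan/rad/ax [-10.1, -3.5, -18.9] grip 0.0216 30.0
[[-1.0, -1.3, 0.0], [-2.0, -2.7, -0.0], [-2.9, -4.1, -0.0], [-3.8, -5.6, -0.0], [-4.6, -7.1, -0.0], [-5.4, -8.6, -0.0], [-6.1, -10.1, -0.1], [-6.7, -11.7, -0.1]]
```

Pixel profiles of the jaw show the pad compressed about 1.7 mm (around 17 N), which agrees with the rise in sleeve force. I'll wind another 0.3 rad and ease off the axial pull.

move_arm(
  moves=[
    {"claw":-0.8,"xyz":[-0.001,-0.0013,0.0003],"yaw":0},
    {"claw":-0.8,"xyz":[-0.002,-0.0027,0.0006],"yaw":0},
    {"claw":-0.8,"xyz":[-0.0029,-0.0041,0.001],"yaw":0},
    {"claw":-0.8,"xyz":[-0.0038,-0.0056,0.0013],"yaw":0},
    {"claw":-0.8,"xyz":[-0.0046,-0.0071,0.0016],"yaw":0},
    {"claw":-0.8,"xyz":[-0.0054,-0.0086,0.002],"yaw":0},
    {"claw":-0.8,"xyz":[-0.0061,-0.0101,0.002],"yaw":0},
    {"claw":-0.8,"xyz":[-0.0067,-0.0117,0.002],"yaw":0},
  ],
)

```text
time: 35.8
tool_pos: [0.5712, 0.0447, 0.1108]
eef_rot: [2.858, -0.429, 0.517]
ft_force: [3.9, -13.5, 3.4]
grip_width: 0.0214
finger_force: 30.0
```

```bash
python3 - <<'E'
from h import *;from plant import r
A=rep(r.read_state())
p=r.camera_params('wrist');im,d=r.get_image('wrist');np.savez('w10.npz',im=im,d=d,**p)
for f,th in(('w9.npz',14.53),('w10.npz',crank(r.read_state())[0]+4*np.pi)):
    q=np.load(f);y0=.005-.00573*th;ys=np.arange(-.012,.022,.001);xs=np.arange(.004,.02,.002)
    m=np.array([[proj(q,cw([x,y0+y,.05])) for y in ys] for x in xs],np.float32)
    g=cv2.cvtColor(cv2.remap(q['im'],m[...,0],m[...,1],1),cv2.COLOR_BGR2GRAY)
    print(f,g.mean(0).astype(int).tolist())
E
```

```text
t 35.8 th 2.2 rad 45.0 h 28.6 F tan/rad/ax [-12.1, 7.9, 0.9] grip 0.0214 30.0
w9.npz [83, 77, 76, 79, 83, 88, 94, 98, 102, 107, 110, 104, 77, 41, 27, 27, 26, 35, 74, 121, 134, 105, 71, 62, 63, 62, 63, 63, 63, 63, 63, 63, 63, 63]
w10.npz [90, 81, 76, 75, 76, 77, 80, 84, 89, 94, 99, 103, 99, 73, 41, 27, 27, 26, 37, 70, 100, 91, 69, 63, 64, 64, 64, 64, 64, 64, 64, 63, 64, 64]
```

The sleeve force is 12.1 N, about 35 N of grip, and the compressed pad agrees. I'll ease off the arm's lead, let go, and back out along the sleeve.

move_arm(
  moves=[
    {"claw":-0.8,"xyz":[0.0005,0.0013,0],"yaw":0},
    {"claw":-0.8,"xyz":[0.001,0.0026,0],"yaw":0},
    {"claw":-0.8,"xyz":[0.001,0.0026,0],"yaw":0},
    {"claw":-0.6,"xyz":[0.001,0.0026,0],"yaw":0},
    {"claw":-0.4,"xyz":[0.001,0.0026,0],"yaw":0},
    {"claw":-0.1,"xyz":[0.001,0.0026,0],"yaw":0},
    {"claw":0,"xyz":[0.001,0.0026,0],"yaw":0},
    {"claw":0,"xyz":[0.001,0.0026,0],"yaw":0},
  ],
)

```text
time: 36.65
tool_pos: [0.5689, 0.0459, 0.1076]
eef_rot: [2.869, -0.423, 0.512]
ft_force: [-0.3, -1.2, -0.7]
grip_width: 0.0458
finger_force: 0.0
```

```bash
python3 - <<'E'
from h import *;from plant import r
s=r.read_state();rep(s);print(s['ft_force'])
E
```

```text
t 36.65 th 2.275 rad 46.2 h 27.1 F tan/rad/ax [-0.3, 1.3, -0.4] grip 0.0458 0.0
[-0.34569735 -1.19745641 -0.69188706]
```

move_arm(
  moves=[
    {"claw":0,"xyz":[0,0,-0.01],"yaw":0},
    {"claw":0,"xyz":[0,0,-0.025],"yaw":0},
    {"claw":0,"xyz":[0,0,-0.04],"yaw":0},
    {"claw":0,"xyz":[0,0,-0.06],"yaw":0},
    {"claw":0,"xyz":[0,0,-0.08],"yaw":0},
    {"claw":0,"xyz":[0,0,-0.1],"yaw":0},
    {"claw":0,"xyz":[0,0,-0.12],"yaw":0},
    {"claw":0,"xyz":[0,0,-0.13],"yaw":0},
  ],
)

```text
time: 37.45
tool_pos: [0.5073, 0.0512, 0.2247]
eef_rot: [2.866, -0.426, 0.513]
ft_force: [0.5, 0.3, 0.3]
grip_width: 0.046
finger_force: 0.0
```

```bash
python3 - <<'E'
from h import *;from plant import r
s=r.read_state();print(s['time'],s['tool_pos'],s['ft_force'],s['grip_width'])
p=r.camera_params('wrist');im,d=r.get_image('wrist');np.savez('w11.npz',im=im,d=d,**p)
hsv=cv2.cvtColor(im,cv2.COLOR_BGR2HSV);R=((hsv[...,0]<8)|(hsv[...,0]>172))&(hsv[...,1]>150)&(hsv[...,2]>60)
n,l,st,c=cv2.connectedComponentsWithStats(R.astype(np.uint8));print([(st[i].tolist(),c[i].round(0).tolist()) for i in range(1,n) if st[i,4]>60])
for t in(2.1,2.2,2.3):print(t,proj(p,sleeve(t,.025)))
for th in(14.77,):
    y0=.005-.00573*th;ys=np.arange(-.012,.022,.001);xs=np.arange(.004,.02,.002)
    m=np.array([[proj(p,cw([x,y0+y,.05])) for y in ys] for x in xs],np.float32)
    print(m[0,0],m[-1,-1],cv2.cvtColor(cv2.remap(im,m[...,0],m[...,1],1),cv2.COLOR_BGR2GRAY).mean(0).astype(int).tolist())
# bystanders: compare top images
a=np.load('top0.npz')['im'];t,_=r.get_image('top');df=cv2.absdiff(a,t).max(2)
for nm,(u,v) in dict(vial=(383,264),tape=(228,267),box=(184,247),dish=(208,205),marker=(222,175)).items():print(nm,df[v-14:v+15,u-18:u+19].max(),int((df[v-14:v+15,u-18:u+19]>45).sum()))
E
```

```text
37.45 [0.50728006 0.05120612 0.22465582] [0.54086966 0.305449   0.33628494] 0.04600372675182017
[([134, 0, 61, 32, 606], [168.0, 13.0]), ([312, 174, 27, 38, 535], [324.0, 188.0])]
2.1 [326.19114866 187.72990704]
2.2 [321.64544474 190.23790245]
2.3 [316.88111607 192.29568381]
[445.8981 225.2317] [426.06287 202.77061] [80, 88, 99, 108, 112, 109, 105, 103, 103, 104, 106, 105, 99, 82, 57, 36, 25, 26, 37, 60, 83, 94, 84, 70, 62, 60, 61, 61, 62, 62, 62, 61, 61, 61]
vial 8 0
tape 8 0
box 7 0
dish 6 0
marker 10 0
```

The crank stayed put, the pad is still compressed, the bystanders haven't moved and the robot is clear. Handing in.

```bash
python3 -c "
from plant import r
print(r.sign_off())"
```

```text
the job is handed in; nothing more can be done
None
```

I handed the job in at about 37.5 s. By my own measurements (no verdict was returned), the beaker is clamped in the V jaw at about 25–35 N, the sleeve was held all the way through the winding, and the bystanders are where they were. I last saw the beaker upright just before the final tightening. The move format has no tilt, so I leaned the gripper back by pushing the arm past its reach limit, and the first push gave a brief 107 N at the wrist (limit 120 N).

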